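# Torque-check the clamp screw of a gear glue-up jig and mark it checked

### The arm

A 7-joint arm with a two-finger parallel gripper is mounted at the origin on the work surface. World frame = base frame: x ahead of the robot, y to its left, z up, the work surface at z = 0. Lengths are in m, angles in rad, forces in N, time in s.
With the tool pointing down it reaches from about 0.4 to 0.85 m from the base axis. Payload 10.4 kg.
Tool frame: the origin (TCP) lies between the finger pads; the fingertips stand 8 mm ahead of it and the grasp point (between the pads) lies 11 mm behind it; z points along the fingers, x is the direction in which the jaws open and shut, and the axes are right-handed (so a half turn about z gives the same grasp; the last joint's range is limited). The gripper opens to 87 mm and grips with 3 to 60 N. Pads are 19 mm wide; open, the fingers measure 117 mm over their backs; the gripper's body (75 mm by 190 mm) begins 51 mm behind the grasp point.
Start: joints at [-1.266, 0.332, -0.065, 1.46, 0.022, 1.35, -0.088], TCP at [0.201, 0.592, 0.208] pointing down, gripper open.
Joint ranges: [-2.6, 2.6], [-0.5, 2.12], [-1.47, 1.34], [0.16, 2.42], [-1.27, 4.41], [0.06, 2.06], [-2.6, 2.6]. Speed limits (rad/s): [2.22, 2.22, 2.79, 2.79, 3.14, 3.14, 3.14].

### API

Orientations are given as a unit quaternion [x, y, z, w].
In Python, from bench import r, viewer gives the robot as it stands.
- The arm moves only by the tool apply_moves, never from a script. Its argument "increments" is a list of rows, each an object with "grip": the closure in counts, from 0 (fully open) to 255 (shut); "xyz": the shift along the tool's x, y, z in mm, a list of three; "rotation": the turn, a rotation vector about the tool's x, y, z in degrees, a list of three. A call has 1 to 5 rows; each row is the pose to reach, as a shift and turn from the pose measured when the call began, along the tool's axes at that moment; what a row does not reach only later rows make up. A row lasts 1/8 s, in which the tool goes at most 62.5 mm and 10.7 degrees, less where a joint would pass 70% of its speed; a pose out of reach is approached as far as the arm can. A call with a gripper value outside its range is refused whole. The fingers move at their own pace and stop on an object; "squeeze" is the grip in N (left out, the last holds). Time passes only in rows, so rows that repeat a pose let the fingers close. It gives the time, the measured TCP pose, the force and the opening at its end, in the units of the state.
- r.read_state(): the state, without advancing time (a new reading comes with each control period).
- viewer.camera(name): name is "side" or "top"; returns a dict with "img" (384x512x3 uint8, blue, green, red), "range_z" (384x512 float32, m along the optical axis (not along the pixel's ray), 0 where there is no reading), "vertical_fov" (degrees; the focal length in pixels is half the picture's height over the tangent of half this angle, whatever the lens; pixels are square), "cx", "cy" (the principal point, pixels), "D" ([k1, k2, p1, p2, k3] as OpenCV has them; the pictures are not rectified), "rvec" (rotation vector, rad) and "tvec" (3), from world to camera coordinates, as OpenCV has them. Camera axes: x right, y down, z forward; pixel columns grow to the right and rows downward; lengths in m; the calibration is good to about 2 mm. A picture is of the moment at which its call begins.
- r.close_job(): hands the job in, once; it reports no verdict.
The state is a dict: "time": time; "joint_positions": joint angles; "joint_vel": joint speeds; "joint_torque": joint torques, N m; "ee_pos": TCP position; "eef_rot": TCP orientation; "ft_force": force on the tool from outside, world axes, zero at the start; "torque": the same for the moment, N m; "width": finger opening in m.
Only numpy, scipy, OpenCV 4.12 (cv2) and the standard library are available. Lean on these libraries where they do the work, as an engineer would, in place of code of your own. Each camera call takes 0.05 s, during which the arm holds its last target.

### The job

Check that the clamp screw on the plywood glue-up jig is holding: swing its orange-handled lever clockwise (seen from above) until its free play is used up and it bites, lean on the handle with about 12 newtons square to the lever for a good second and a half, without turning the screw itself (the dark collar with the red stripe must stay put). Then swing the lever back off the bite to about where it stood, and put the green gear flat over the jig's wooden post as the checked mark. Leave everything else on the desk where it is.

Things in the scene. Friction and masses are not known exactly. Their poses are not given: they have to be found in the camera images.
- jig: Plywood jig fixed to the desk; place and yaw vary. Base plate 12 mm thick, x -60..100, y -180..85 mm in its frame; on it two clamped gears (90 and 74 mm wide) and a washer up to 34 mm height, the clamp screw through their middle. Origin: on the desk under the vertical screw axis, z up. The lever points roughly to the jig's -x, over the plate's edge.
- screw_mark (a point): Outer end of the red stripe on top of the screw's dark steel collar (44 mm wide, 34 to 44 mm above the desk), 20 mm from the screw axis. It moves only if the screw turns; its angle varies and means nothing. The screw slips when its torque passes 1.44 N m, 16 N at the handle; 2 mm of travel here fails the job.
- handle (a point): Middle of the lever's upright orange handle: cylinder 16 mm across, from 67 to 117 mm above the desk, bare all round; this point is 92 mm high, 90 mm from the screw axis. Pinch it from above or push it sideways. Steel lever bar below it: 14 mm wide, top at 67 mm, ends 7 mm beyond the handle's axis. The point's x points from handle to screw axis, z up. Nothing stands in its swing.
- lever (a joint): Lever's swing relative to the screw, rad: about 0 at the bite (free play used up), negative by the free play left, growing clockwise from above. It starts between -0.75 and -0.45 and moves freely (0.04 N m of friction) down to a stop at -0.95. The angle of the bite in the room differs each time.
- wind (a joint): Elastic wind-up between lever and screw, rad: torque / 36 N m per rad; positive clockwise. 0.02 is 0.72 N m (8 N square at the handle), 0.03 is 12 N, 0.04 is where the screw slips (16 N). At the handle this is a stiff 4.4 N per mm once the lever has bitten.
- post (a point): Foot of the wooden post on the jig's base plate, 12 mm above the desk, at x 50 mm, y -140 mm in the jig's frame. The post is upright, 14 mm in diameter and rises 34 mm above this point (to 46 mm above the desk), with its top 6 mm tapered to 7 mm.
- green_gear: The checked mark: a bright green gear lying flat on the desk, 48 mm over the teeth, 10 mm thick, with an open round 24 mm hole through its middle, 25 g. Origin: centre of its underside, z up.
- plain_gear_a: Plain plywood gear lying on the desk, 48 mm wide, 10 mm thick; not to be touched. Origin: centre of its underside. It and the other plain gear may lie in any of the three gear places.
- plain_gear_b: Another such plain plywood gear.
- handset: Silver phone handset lying on the desk, 145 x 48 x 24 mm, origin under its middle; leave alone.
- bowl: Brown bowl, 130 mm wide, 55 mm high, origin under its middle; leave alone.
- glue: White glue bottle with orange cap, 42 mm wide, 120 mm tall, standing; leave alone.
- stick: Square wooden stick 160 x 10 x 10 mm, lying; leave alone.
- marker: Grey and red marker pen, 140 mm long, 16 mm thick, lying; leave alone.
Mind the look-alikes: they are no part of the job. There is more than one size of the green_gear; the one meant has the size given above.

How it is judged:
On the way, in this order (a step that is already met when the one before it is completed fails the run):
1. the lever is turned clockwise onto the bite and loads the screw with at least 0.72 N m (8 N square at the handle) for 1 s without a break (value of joint wind above 0.02 rad), for 1 s.
2. the lever is swung back off the bite by at least 0.25 rad (value of joint lever below -0.25 rad and value of joint wind below 0.005 rad), for 0.2 s.
3. the green gear lies over the post, flat on the jig's plate (horizontal distance between green_gear and post below 0.009 m and z of green_gear in the frame of post below 0.004 m and angle between green_gear's own z axis and vertical below 0.1 rad), for 0.2 s.
At the end, for the whole second after the job is handed in: The lever rests unloaded at least 0.25 rad back from the bite; the green gear lies flat (0.1 rad) and still around the post, centre within 9 mm of its axis, underside under 4 mm above the plate; the screw's red mark is within 2 mm of its start (all of step 2 and all of step 3 and linear speed of green_gear below 0.02 m/s and velocity of joint lever between -0.05 and 0.05 rad/s and distance of screw_mark from where it was at the start of the episode below 0.002 m); the robot touches nothing.
It fails at once if the screw is turned (its red mark moves 2 mm or more) (distance of screw_mark from where it was at the start of the episode above 0.002 m).
It fails at once if a bystander (plain gears, handset, bowl, glue, stick, marker) is moved by more than 2 cm (distance of any of plain_gear_a, plain_gear_b, handset, bowl, glue, stick, marker from where it was at the start of the episode above 0.02 m).
It also fails if it takes over 72 s, if anything falls off the work surface, if the arm or the gripper's body presses on something with over 40 N, if the wrist force passes 120 N, or if a joint passes its speed limit or range.

## Working session

There is one attempt and no reset: what is moved stays moved. The work goes in short steps, Python scripts to look and compute and a tool call to move; the robot and the scene stay as the last step left them, time stands still between calls to the robot, and variables do not carry over. Pictures are saved under pics/ and viewed, and the job is handed in when it is done.

Besides the shell and the picture viewer there is one more tool, called after "Call:" as a command line: name --argument value ..., lists and objects as JSON in quotes. apply_moves: Moves the arm, as the interface text tells. Its arguments: {"type":"object","properties":{"increments":{"type":"array","items":{"type":"object","properties":{"grip":{"type":"number"},"xyz":{"type":"array","items":{"type":"number"}},"rotation":{"type":"array","items":{"type":"number"}}}}},"squeeze":{"type":"number"}},"required":["increments"]}

```bash
mkdir -p pics; ls; cat > h.py <<'E'
import numpy as np, cv2
from bench import r, viewer
def cam(n):
    c=viewer.camera(n); h=c["img"].shape[0]
    f=h/2/np.tan(np.radians(c["vertical_fov"])/2)
    c["K"]=np.array([[f,0,c["cx"]],[0,f,c["cy"]],[0,0,1]])
    c["R"]=cv2.Rodrigues(np.array(c["rvec"],float))[0]; c["t"]=np.array(c["tvec"],float).ravel(); c["D"]=np.array(c["D"],float)
    return c
def ray(c,uv):
    p=cv2.undistortPoints(np.array(uv,float).reshape(-1,1,2),c["K"],c["D"]).reshape(-1,2)
    d=np.c_[p,np.ones(len(p))]@c["R"]; o=-c["R"].T@c["t"]; return o,d
def onplane(c,uv,z):
    o,d=ray(c,uv); return o+d*((z-o[2])/d[:,2])[:,None]
def depth_pts(c,uv):
    o,d=ray(c,uv); uv=np.array(uv,int).reshape(-1,2); return o+d*c["range_z"][uv[:,1],uv[:,0]][:,None]
def proj(c,P):
    return cv2.projectPoints(np.array(P,float).reshape(-1,1,3),np.array(c["rvec"],float),c["t"],c["K"],c["D"])[0].reshape(-1,2)
E
python3 - <<'E'
from h import *
import pickle
for n in("side","top"):
    c=cam(n); pickle.dump(c,open(f"{n}0.pkl","wb")); cv2.imwrite(f"pics/{n}0.png",c["img"])
    print(n,c["K"][0,0],-c["R"].T@c["t"],c["R"][2],c["D"])
print(r.read_state())
E
```

```text
pics
side 399.7884137872615 [ 0.45355193 -0.8011455   0.9184335 ] [ 0.1407864   0.69598456 -0.7041198 ] [-0.0636519  0.         0.         0.         0.       ]
top 375.04261327938696 [0.47633647 0.03911651 1.28417265] [ 0.11783699  0.00525926 -0.99301903] [-0.08386486  0.          0.          0.          0.        ]
{'time': 0.1, 'joint_positions': array([-1.26556046,  0.33280433, -0.06467497,  1.46084366,  0.02159581,
        1.34985894, -0.08848755]), 'joint_vel': array([-0.00155316, -0.00207393, -0.00199203,  0.00019597,  0.00011833,
        0.00037907, -0.00088493]), 'joint_torque': array([ 2.25936121e-03, -6.24534702e+01,  2.52439070e-02, -3.90717494e+01,
       -6.12294255e-02,  3.65511782e-02,  9.65444701e-05]), 'ee_pos': array([0.20115155, 0.59138225, 0.20724267]), 'eef_rot': array([ 8.13015370e-01,  5.82241905e-01, -4.78496713e-04,  3.77759192e-04]), 'ft_force': array([ 0.21127459,  0.28827351, -0.26767782]), 'torque': array([-0.0096101 ,  0.05087287, -0.08300677]), 'width': 0.08705253364534973}
```

View pics/side0.png

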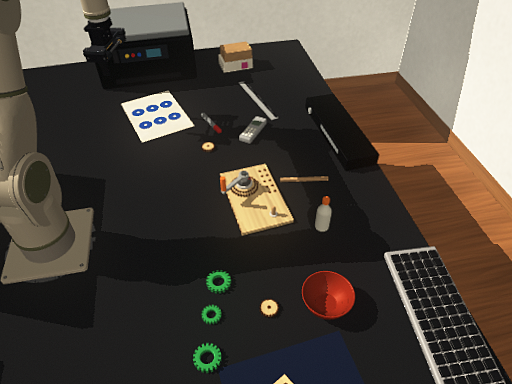

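View pics/top0.png

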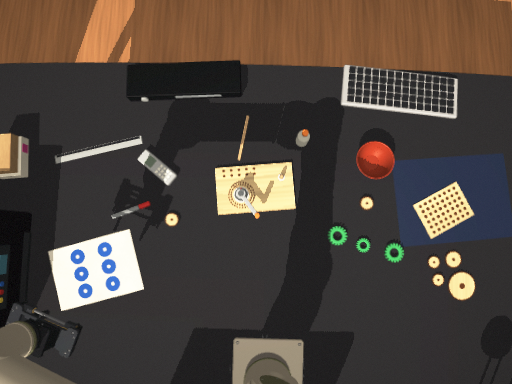

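The side view has the jig at about (257,198), its orange handle at (223,184), and three green gears at (218,281), (211,314) and (207,357). The top view has the jig at (255,188), the handle at (257,215), and the gears at (338,235), (363,245) and (394,252). Next I measure them.

```bash
cat > m.py <<'E'
from h import *
import pickle
S=pickle.load(open("side0.pkl","rb"));T=pickle.load(open("top0.pkl","rb"))
for n,c in(("side",S),("top",T)):
    hsv=cv2.cvtColor(c["img"],cv2.COLOR_BGR2HSV)
    m=cv2.inRange(hsv,(45,120,60),(80,255,255))
    m=cv2.morphologyEx(m,cv2.MORPH_CLOSE,np.ones((3,3)))
    for k in cv2.findContours(m,cv2.RETR_EXTERNAL,cv2.CHAIN_APPROX_NONE)[0]:
        if cv2.contourArea(k)<40: continue
        P=onplane(c,k.reshape(-1,2),0.008 if n=="top" else .007)[:,:2].astype(np.float32)
        (x,y),rad=cv2.minEnclosingCircle(P); A=cv2.contourArea(P)
        print(n,"green",round(x,4),round(y,4),"D",round(2*rad*1000,1),"Deq",round(2e3*np.sqrt(A/np.pi),1))
    m=cv2.inRange(hsv,(5,170,120),(17,255,255))
    for k in cv2.findContours(m,cv2.RETR_EXTERNAL,cv2.CHAIN_APPROX_NONE)[0]:
        if cv2.contourArea(k)<3: continue
        uv=k.reshape(-1,2); print(n,"orange",uv.mean(0),cv2.contourArea(k),onplane(c,[uv.mean(0)],.1)[0].round(4),np.median(depth_pts(c,uv),0).round(4))
def crop(c,x,y,w,h,s,f): cv2.imwrite(f,cv2.resize(c["img"][y:y+h,x:x+w],None,fx=s,fy=s,interpolation=cv2.INTER_CUBIC))
crop(T,205,150,100,75,8,"pics/tj.png"); crop(S,210,155,100,85,7,"pics/sj.png")
E
python3 m.py
```

```text
side green 0.4089 -0.4191 D 70.0 Deq 64.8
side green 0.4315 -0.3138 D 53.0 Deq 48.2
side green 0.4611 -0.225 D 71.2 Deq 65.0
side orange [338.25714286 296.45714286] 71.5 [ 0.7242 -0.3813  0.1   ] [ 0.7501 -0.3369  0.0125]
side orange [506.375  251.0625] 5.0 [ 1.1892 -0.3543  0.1   ] [ 1.9496  0.1121 -0.7505]
side orange [506.82142857 246.        ] 21.0 [ 1.2004 -0.3404  0.1   ] [ 1.9798  0.1389 -0.7508]
side orange [500.49019608 238.25490196] 50.5 [ 1.1994 -0.3144  0.1   ] [ 1.9768  0.1926 -0.7507]
side orange [485.6        231.73333333] 4.5 [ 1.1729 -0.2861  0.1   ] [ 1.9183  0.2462 -0.7478]
side orange [486.42105263 224.05263158] 3.5 [ 1.1909 -0.263   0.1   ] [ 1.9581  0.2994 -0.7493]
side orange [325.63636364 200.09090909] 41.0 [ 0.792  -0.0868  0.1   ] [ 0.786  -0.101   0.1174]
side orange [222.5        183.08823529] 57.0 [0.5182 0.0411 0.1   ] [0.5182 0.0458 0.0938]
side orange [395.03571429 164.14285714] 5.0 [1.052  0.0137 0.1   ] [ 1.6714  0.858  -0.7521]
side orange [384.     161.4375] 6.0 [1.0235 0.0326 0.1   ] [ 1.617   0.9033 -0.7537]
side orange [380.36363636 152.54545455] 4.5 [1.0303 0.0751 0.1   ] [ 1.6362  0.9886 -0.7543]
side orange [385.08333333 145.58333333] 4.0 [1.0603 0.1048 0.1   ] [ 1.6944  1.0448 -0.7528]
top green 0.4107 -0.4197 D 68.2 Deq 63.5
top green 0.4332 -0.3137 D 49.6 Deq 46.0
top green 0.4651 -0.2258 D 67.0 Deq 62.4
top orange [373.08542714 162.94472362] 727.5 [ 0.699  -0.3221  0.1   ] [ 0.7032 -0.339   0.0477]
top orange [304.72222222 132.        ] 26.0 [ 0.7941 -0.0994  0.1   ] [ 0.789  -0.1042  0.1182]
```

```bash
sleep 1
```

```text
(no output)
```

View pics/tj.png

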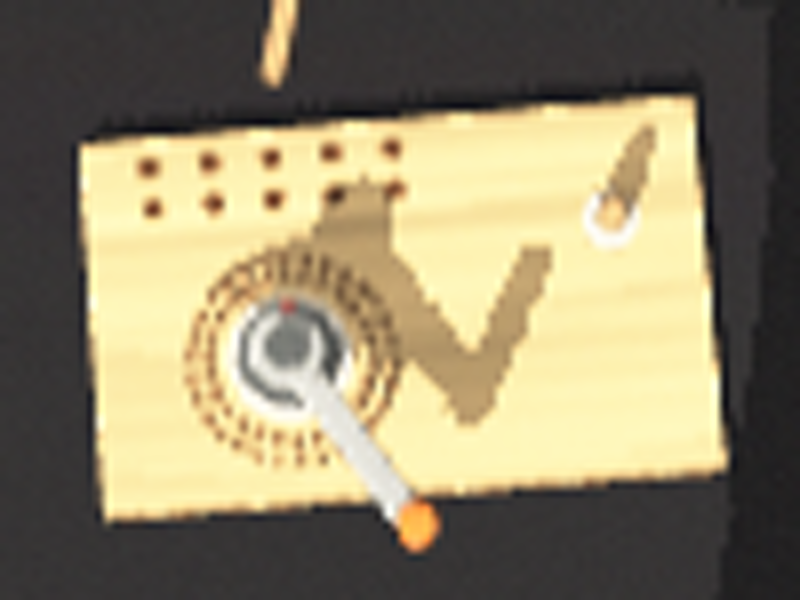

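View pics/sj.png

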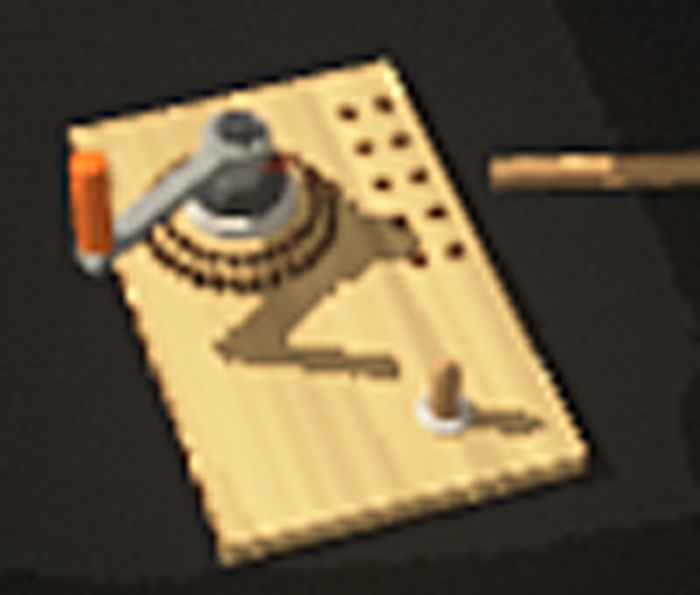

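The top crop shows the handle at (418,523), the lever hub at (290,345), the post ring at (610,217) and the red stripe at (288,305), all clear of the arm. In the side crop the handle spans (90,155) to (95,250) and the post foot is at (443,412).

```bash
cat > m2.py <<'E'
from m import *
t=lambda L:[( (a+.5)/8+205-.5,(b+.5)/8+150-.5) for a,b in L]
s=lambda L:[((a+.5)/7+210-.5,(b+.5)/7+155-.5) for a,b in L]
ct=onplane(T,t([(80,143),(694,95),(728,468),(105,520)]),.012)[:,:2]
cs=onplane(S,s([(68,128),(388,60),(588,452),(220,548)]),.012)[:,:2] # order: (-x,+y),(+x,+y),(+x,-y),(-x,-y)
print("top TL(+x+y) TR(+x-y) BR(-x-y) BL(-x+y)",ct.round(4).tolist()); print("side",cs.round(4).tolist())
def jig(L): # order +x+y,+x-y,-x-y,-x+y
    M=np.array([(.1,.085),(.1,-.18),(-.06,-.18),(-.06,.085)]);
    a=M-M.mean(0);b=L-L.mean(0); th=np.arctan2((a[:,0]*b[:,1]-a[:,1]*b[:,0]).sum(),(a*b).sum())
    R=np.array([[np.cos(th),-np.sin(th)],[np.sin(th),np.cos(th)]]); o=L.mean(0)-R@M.mean(0)
    print("yaw",round(np.degrees(th),2),"origin",o.round(4),"post",(o+R@[.05,-.14]).round(4),"res mm",(1e3*((R@M.T).T+o-L)).round(1).tolist())
jig(ct); jig(cs[[1,2,3,0]])
print("hub top view",onplane(T,t([(290,345)]),.067), "z.07")
print("post ring top",onplane(T,t([(610,217)]),.012),"post tip",onplane(T,t([(613,208)]),.046))
print("post foot side",onplane(S,s([(443,414)]),.012),"tip",onplane(S,s([(449,364)]),.046))
print("handle top",onplane(T,t([(418,519)]),.117),"side mid",onplane(S,s([(91,202)]),.092))
uv=np.array(t([(290,345),(418,519),(610,217)])).round(); print(depth_pts(T,uv))
E
python3 m2.py|grep -v -E "green|orange"
```

```text
top TL(+x+y) TR(+x-y) BR(-x-y) BL(-x+y) [[0.6838, 0.1988], [0.7122, -0.0647], [0.5521, -0.0821], [0.5225, 0.1813]]
side [[0.5215, 0.1823], [0.6811, 0.1983], [0.7102, -0.0643], [0.5483, -0.0831]]
yaw 6.26 origin [0.5926 0.1034] post [ 0.6575 -0.0304] res mm [[-1.1, -0.0], [-0.6, 0.0], [0.5, -0.0], [1.2, -0.0]]
yaw 6.07 origin [0.5904 0.1034] post [ 0.6549 -0.0305] res mm [[-0.3, 0.3], [-1.4, -0.7], [1.5, 1.1], [0.2, -0.7]]
hub top view [[0.59387431 0.10255334 0.067     ]] z.07
post ring top [[ 0.65812148 -0.02967109  0.012     ]] post tip [[ 0.65708721 -0.02900224  0.046     ]]
post foot side [[ 0.6548907  -0.03065432  0.012     ]] tip [[ 0.65619879 -0.03286512  0.046     ]]
handle top [[0.52261559 0.0479463  0.117     ]] side mid [[0.51883488 0.04786782 0.092     ]]
[[ 0.59165298  0.10125193  0.07969742]
 [ 0.52390495  0.0473889   0.11906725]
 [ 0.65296134 -0.02876176  0.04084658]]
```

```bash
cat > p.py <<'E'
import sys
from h import *
from scipy.spatial.transform import Rotation as Ro
def plan(x,y,z,yaw,show=True):
    st=r.read_state(); R0=Ro.from_quat(st["eef_rot"]); p=np.array(st["ee_pos"])
    a=np.radians(yaw); X=np.array([np.cos(a),np.sin(a),0]);Z=np.array([0,0,-1.]);Y=np.cross(Z,X)
    R1=Ro.from_matrix(np.c_[X,Y,Z]); d=R0.inv().apply(np.array([x,y,z])-p)*1e3; rv=np.degrees((R0.inv()*R1).as_rotvec())
    xa=R0.as_matrix()[:,0]
    print("t",round(st["time"],2),"pos",p.round(4),"yaw",round(np.degrees(np.arctan2(xa[1],xa[0])),1),"w",round(st["width"]*1e3,1),"F",np.round(st["ft_force"],2))
    print("xyz",d.round(1).tolist(),"rot",rv.round(1).tolist())
if __name__=="__main__": plan(*map(float,sys.argv[1:5]))
E
python3 p.py 0.521 0.048 0.2 127.8
python3 - <<'E'
from m import *
for u,z in(((367,203),.01),((172,219),.01)): print(onplane(T,[u],z))
E
```

```text
t 0.1 pos [0.2012 0.5914 0.2072] yaw 71.2 w 87.1 F [ 0.21  0.29 -0.27]
xyz [-411.4, 477.8, 7.8] rot [-0.0, 0.1, -56.6]
side green 0.4089 -0.4191 D 70.0 Deq 64.8
side green 0.4315 -0.3138 D 53.0 Deq 48.2
side green 0.4611 -0.225 D 71.2 Deq 65.0
side orange [338.25714286 296.45714286] 71.5 [ 0.7242 -0.3813  0.1   ] [ 0.7501 -0.3369  0.0125]
side orange [506.375  251.0625] 5.0 [ 1.1892 -0.3543  0.1   ] [ 1.9496  0.1121 -0.7505]
side orange [506.82142857 246.        ] 21.0 [ 1.2004 -0.3404  0.1   ] [ 1.9798  0.1389 -0.7508]
side orange [500.49019608 238.25490196] 50.5 [ 1.1994 -0.3144  0.1   ] [ 1.9768  0.1926 -0.7507]
side orange [485.6        231.73333333] 4.5 [ 1.1729 -0.2861  0.1   ] [ 1.9183  0.2462 -0.7478]
side orange [486.42105263 224.05263158] 3.5 [ 1.1909 -0.263   0.1   ] [ 1.9581  0.2994 -0.7493]
side orange [325.63636364 200.09090909] 41.0 [ 0.792  -0.0868  0.1   ] [ 0.786  -0.101   0.1174]
side orange [222.5        183.08823529] 57.0 [0.5182 0.0411 0.1   ] [0.5182 0.0458 0.0938]
side orange [395.03571429 164.14285714] 5.0 [1.052  0.0137 0.1   ] [ 1.6714  0.858  -0.7521]
side orange [384.     161.4375] 6.0 [1.0235 0.0326 0.1   ] [ 1.617   0.9033 -0.7537]
side orange [380.36363636 152.54545455] 4.5 [1.0303 0.0751 0.1   ] [ 1.6362  0.9886 -0.7543]
side orange [385.08333333 145.58333333] 4.0 [1.0603 0.1048 0.1   ] [ 1.6944  1.0448 -0.7528]
top green 0.4107 -0.4197 D 68.2 Deq 63.5
top green 0.4332 -0.3137 D 49.6 Deq 46.0
top green 0.4651 -0.2258 D 67.0 Deq 62.4
top orange [373.08542714 162.94472362] 727.5 [ 0.699  -0.3221  0.1   ] [ 0.7032 -0.339   0.0477]
top orange [304.72222222 132.        ] 26.0 [ 0.7941 -0.0994  0.1   ] [ 0.789  -0.1042  0.1182]
[[ 0.57604443 -0.32731646  0.01      ]]
[[0.50263546 0.33688994 0.01      ]]
```

Call:
apply_moves --increments '[{"grip":160,"xyz":[-206,239,4],"rotation":[0,0,-28]},{"grip":160,"xyz":[-206,239,4],"rotation":[0,0,-28]},{"grip":160,"xyz":[-411,478,8],"rotation":[0,0,-56.6]},{"grip":160,"xyz":[-411,478,8],"rotation":[0,0,-56.6]},{"grip":160,"xyz":[-411,478,8],"rotation":[0,0,-56.6]}]'

```text
time: 0.72
ee_pos: [0.3531, 0.3345, 0.204]
eef_rot: [0.481, 0.877, -0.001, 0.0]
ft_force: [0.4, -0.1, -0.1]
width: 0.0448
```

```bash
python3 p.py 0.521 0.048 0.2 127.8
```

```text
t 0.72 pos [0.3531 0.3345 0.204 ] yaw 122.5 w 44.8 F [ 0.41 -0.07 -0.06]
xyz [-331.9, -12.1, 4.3] rot [-0.1, 0.1, -5.3]
```

Call:
apply_moves --increments '[{"grip":160,"xyz":[-332,-12,4],"rotation":[0,0,-5.3]},{"grip":160,"xyz":[-332,-12,4],"rotation":[0,0,-5.3]},{"grip":160,"xyz":[-332,-12,4],"rotation":[0,0,-5.3]},{"grip":160,"xyz":[-332,-12,4],"rotation":[0,0,-5.3]},{"grip":160,"xyz":[-332,-12,4],"rotation":[0,0,-5.3]}]'

```text
time: 1.35
ee_pos: [0.5107, 0.065, 0.2005]
eef_rot: [0.44, 0.898, -0.001, 0.0]
ft_force: [0.3, 0.4, -0.5]
width: 0.0325
```

Call:
apply_moves --increments '[{"grip":160,"xyz":[-32,0,0],"rotation":[0,0,0]},{"grip":160,"xyz":[-32,0,0],"rotation":[0,0,0]},{"grip":160,"xyz":[-32,0,0],"rotation":[0,0,0]}]'

```text
time: 1.72
ee_pos: [0.5298, 0.0405, 0.2002]
eef_rot: [0.44, 0.898, -0.001, -0.0]
ft_force: [-0.0, 0.2, -0.1]
width: 0.0325
```

```bash
python3 p.py 0.521 0.048 0.084 127.8
```

```text
t 1.73 pos [0.5298 0.0405 0.2002] yaw 127.8 w 32.5 F [-0.05  0.23 -0.14]
xyz [11.3, -2.2, 116.2] rot [-0.1, 0.0, 0.0]
```

Call:
apply_moves --increments '[{"grip":160,"xyz":[11,-2,20],"rotation":[0,0,0]},{"grip":160,"xyz":[11,-2,60],"rotation":[0,0,0]},{"grip":160,"xyz":[11,-2,70],"rotation":[0,0,0]},{"grip":160,"xyz":[11,-2,70],"rotation":[0,0,0]}]'

```text
time: 2.22
ee_pos: [0.5211, 0.0485, 0.1304]
eef_rot: [0.439, 0.898, -0.001, -0.001]
ft_force: [0.2, 0.0, 0.8]
width: 0.0324
```

```bash
python3 p.py 0.521 0.048 0.084 127.8; python3 - <<'E'
from h import *
T=cam("top");S=cam("side")
def crop(c,x,y,w,h,s): return cv2.resize(c["img"][y:y+h,x:x+w],None,fx=s,fy=s,interpolation=cv2.INTER_CUBIC)
cv2.imwrite("pics/a.png",np.hstack([crop(T,215,170,60,80,6),crop(S,190,140,70,80,6)]))
E
```

```text
t 2.23 pos [0.5211 0.0485 0.1304] yaw 127.9 w 32.4 F [0.24 0.03 0.76]
xyz [-0.3, -0.3, 46.4] rot [-0.1, -0.0, 0.1]
```

View pics/a.png

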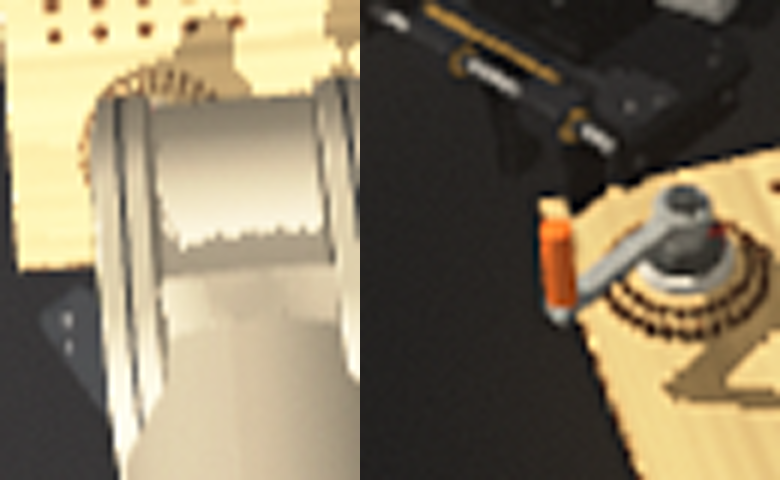

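The side view shows the finger tips at about (583,195) and (515,160). They straddle the handle's (558,262) line, so I descend.

Call:
apply_moves --increments '[{"grip":160,"xyz":[0,0,12],"rotation":[0,0,0]},{"grip":160,"xyz":[0,0,25],"rotation":[0,0,0]},{"grip":160,"xyz":[0,0,46],"rotation":[0,0,0]},{"grip":160,"xyz":[0,0,46],"rotation":[0,0,0]}]'

```text
time: 2.82
ee_pos: [0.5208, 0.048, 0.0838]
eef_rot: [0.44, 0.898, -0.001, -0.001]
ft_force: [-0.2, 1.0, 0.8]
width: 0.0327
```

```bash
python3 p.py 0.521 0.048 0.084 127.8; python3 - <<'E'
from h import *
S=cam("side")
def crop(c,x,y,w,h,s): return cv2.resize(c["img"][y:y+h,x:x+w],None,fx=s,fy=s,interpolation=cv2.INTER_CUBIC)
cv2.imwrite("pics/b.png",crop(S,190,140,70,80,6))
E
```

```text
t 2.83 pos [0.5208 0.048  0.0838] yaw 127.8 w 32.7 F [-0.2   1.    0.78]
xyz [-0.1, 0.1, -0.2] rot [-0.2, -0.0, 0.0]
```

View pics/b.png

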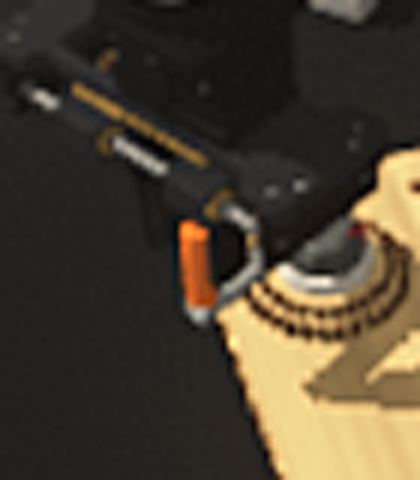

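```bash
python3 - <<'E'
from h import *
S=cam("side"); p=np.array(r.read_state()["ee_pos"]); a=np.radians(127.8); X=np.array([np.cos(a),np.sin(a),0])
P=[p,p+[0,0,-.008],p+X*.0163+[0,0,-.008],p-X*.0163+[0,0,-.008],p-X*.031+[0,0,-.008],p-X*.0163+[0,0,.05],[.521,.048,.117],[.521,.048,.067]]
print(((proj(S,P)-[190,140])*6).round())
g=(S["img"].astype(float)*3).clip(0,255).astype(np.uint8)[150:210,195:255]
cv2.imwrite("pics/c.png",cv2.resize(g,None,fx=9,fy=9,interpolation=cv2.INTER_CUBIC))
E
```

```text
[[203. 268.]
 [204. 280.]
 [180. 265.]
 [228. 295.]
 [249. 309.]
 [221. 209.]
 [196. 223.]
 [203. 295.]]
```

View pics/c.png

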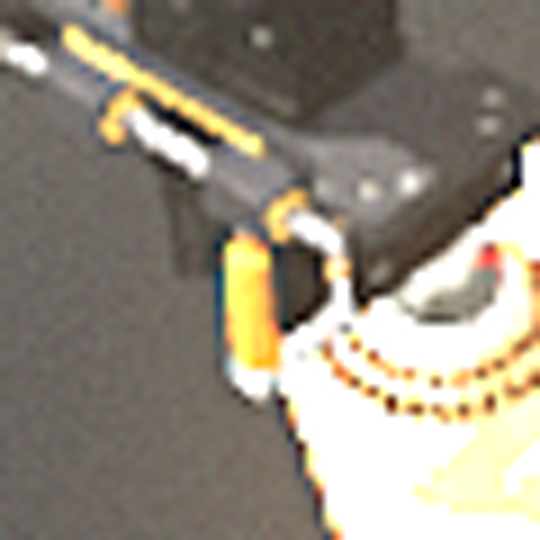

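```bash
cat > arc.py <<'E'
import sys
from p import *
A=np.array([.592,.103])
def tgt(phi,lead):
    f=np.radians(phi); q=A+.0895*np.array([np.cos(f),np.sin(f)]); a=np.radians(phi-90); return *(q+lead*1e-3*np.array([np.cos(a),np.sin(a)])),.084,phi-90
if __name__=="__main__":
    lead=float(sys.argv[1])
    for v in sys.argv[2:]: print(v); plan(*tgt(float(v),lead))
E
python3 arc.py 8.2 217.8 212 206 200 195
```

```text
217.8
t 2.92 pos [0.5222 0.0482 0.0856] yaw 127.8 w 32.1 F [-0.17  0.37  0.19]
xyz [8.7, -0.7, 1.6] rot [-0.0, 0.0, 0.0]
212
t 2.92 pos [0.5222 0.0482 0.0856] yaw 127.8 w 32.1 F [-0.17  0.37  0.19]
xyz [17.7, 0.6, 1.6] rot [-0.0, 0.0, 5.8]
206
t 2.92 pos [0.5222 0.0482 0.0856] yaw 127.8 w 32.1 F [-0.17  0.37  0.19]
xyz [26.9, 2.9, 1.6] rot [-0.0, 0.0, 11.8]
200
t 2.92 pos [0.5222 0.0482 0.0856] yaw 127.8 w 32.1 F [-0.17  0.37  0.19]
xyz [35.7, 6.1, 1.6] rot [-0.0, 0.0, 17.8]
195
t 2.92 pos [0.5222 0.0482 0.0856] yaw 127.8 w 32.1 F [-0.17  0.37  0.19]
xyz [42.8, 9.5, 1.6] rot [-0.0, 0.0, 22.8]
```

Call:
apply_moves --increments '[{"grip":160,"xyz":[9,-0.5,1.5],"rotation":[0,0,0]},{"grip":160,"xyz":[18,0.5,1.5],"rotation":[0,0,6]},{"grip":160,"xyz":[27,3,1.5],"rotation":[0,0,12]},{"grip":160,"xyz":[32,4.5,1.5],"rotation":[0,0,15]},{"grip":160,"xyz":[36,6,1.5],"rotation":[0,0,18]}]'

```text
time: 3.55
ee_pos: [0.5048, 0.0811, 0.0847]
eef_rot: [0.575, 0.818, 0.0, 0.001]
ft_force: [1.2, -0.5, -0.2]
width: 0.0322
```

```bash
python3 - <<'E'
from h import *
for i in range(8):
    s=r.read_state(); print(round(s["time"],3),s["ee_pos"].round(4),s["ft_force"].round(2),round(s["width"]*1e3,1), s["joint_positions"].round(4)); c=viewer.camera("side")
cv2.imwrite("pics/d.png",cv2.resize(c["img"][140:220,190:260],None,fx=7,fy=7,interpolation=cv2.INTER_CUBIC))
E
python3 arc.py 8.2 200
```

```text
3.55 [0.5048 0.0811 0.0847] [ 1.25 -0.48 -0.17] 32.2 [-0.5897  0.1933  0.3766  1.9251 -0.0815  1.0368  1.7378]
3.6 [0.5047 0.0816 0.0847] [-0.41 -0.33  0.99] 32.4 [-0.5902  0.1933  0.3762  1.9251 -0.0818  1.0368  1.735 ]
3.65 [0.5047 0.0812 0.0846] [ 0.21 -0.12 -0.29] 32.3 [-0.5897  0.1935  0.3764  1.925  -0.0817  1.0368  1.7393]
3.7 [0.5048 0.0809 0.0845] [-0.09 -0.52 -0.82] 32.5 [-0.5892  0.1937  0.3765  1.9249 -0.0817  1.0368  1.7413]
3.75 [0.5049 0.0806 0.0845] [-0.44 -0.05  0.49] 32.3 [-0.5888  0.1939  0.3767  1.9249 -0.0818  1.0368  1.7418]
3.8 [0.5049 0.0804 0.0844] [-0.25 -0.03 -0.5 ] 32.3 [-0.5886  0.1941  0.3768  1.9249 -0.0818  1.0368  1.7418]
3.85 [0.5049 0.0803 0.0843] [ 0.12 -0.77  0.02] 32.1 [-0.5883  0.1943  0.3769  1.9249 -0.0818  1.0367  1.7417]
3.9 [0.5049 0.0802 0.0843] [0.71 0.02 0.2 ] 32.2 [-0.5883  0.1944  0.3769  1.9249 -0.0819  1.0367  1.7415]
200
t 3.95 pos [0.5049 0.0802 0.0842] yaw 109.9 w 32.4 F [-0.46 -0.93  0.01]
xyz [-0.2, 0.2, 0.2] rot [0.0, 0.0, -0.1]
```

View pics/d.png

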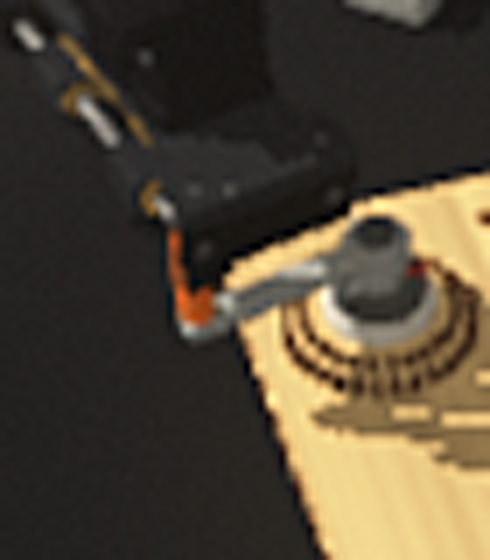

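The handle has followed the finger and the lever now points near 200°. From here I use small steps and watch the force.

Call:
apply_moves --increments '[{"grip":160,"xyz":[2,0.5,0],"rotation":[0,0,1.5]},{"grip":160,"xyz":[4,0.5,0],"rotation":[0,0,3]},{"grip":160,"xyz":[6,1,0],"rotation":[0,0,4]},{"grip":160,"xyz":[8,1.5,0],"rotation":[0,0,5]},{"grip":160,"xyz":[8,1.5,0],"rotation":[0,0,5]}]'

```text
time: 4.58
ee_pos: [0.5035, 0.0885, 0.0842]
eef_rot: [0.61, 0.793, -0.0, 0.0]
ft_force: [0.0, 0.3, 0.5]
width: 0.032
```

```bash
python3 arc.py 8.2 195 193.5 192
```

```text
195
t 4.58 pos [0.5035 0.0885 0.0842] yaw 104.9 w 32.0 F [0.03 0.32 0.46]
xyz [-0.7, -0.3, 0.2] rot [0.0, 0.0, -0.1]
193.5
t 4.58 pos [0.5035 0.0885 0.0842] yaw 104.9 w 32.0 F [0.03 0.32 0.46]
xyz [1.7, -0.0, 0.2] rot [0.0, 0.0, 1.4]
192
t 4.58 pos [0.5035 0.0885 0.0842] yaw 104.9 w 32.0 F [0.03 0.32 0.46]
xyz [4.0, 0.3, 0.2] rot [0.0, 0.0, 2.9]
```

Call:
apply_moves --increments '[{"grip":160,"xyz":[1,0,0],"rotation":[0,0,0.7]},{"grip":160,"xyz":[2,0,0],"rotation":[0,0,1.4]},{"grip":160,"xyz":[2,0,0],"rotation":[0,0,1.4]}]'

```text
time: 4.95
ee_pos: [0.5031, 0.0905, 0.0842]
eef_rot: [0.619, 0.785, -0.0, 0.0]
ft_force: [-0.3, -0.5, -0.5]
width: 0.0326
```

Call:
apply_moves --increments '[{"grip":160,"xyz":[1,0,0],"rotation":[0,0,0.7]},{"grip":160,"xyz":[2,0,0],"rotation":[0,0,1.4]},{"grip":160,"xyz":[2,0,0],"rotation":[0,0,1.4]}]'

```text
time: 5.32
ee_pos: [0.5025, 0.0926, 0.0842]
eef_rot: [0.629, 0.777, -0.0, 0.0]
ft_force: [0.2, -0.7, 0.9]
width: 0.0325
```

Call:
apply_moves --increments '[{"grip":160,"xyz":[1,0,0],"rotation":[0,0,0.7]},{"grip":160,"xyz":[2,0,0],"rotation":[0,0,1.4]},{"grip":160,"xyz":[2,0,0],"rotation":[0,0,1.4]}]'

```text
time: 5.7
ee_pos: [0.5021, 0.0946, 0.0842]
eef_rot: [0.639, 0.77, -0.0, 0.0]
ft_force: [-0.7, 0.6, 0.0]
width: 0.0323
```

Call:
apply_moves --increments '[{"grip":160,"xyz":[1,0,0],"rotation":[0,0,0.7]},{"grip":160,"xyz":[2,0,0],"rotation":[0,0,1.4]},{"grip":160,"xyz":[2,0,0],"rotation":[0,0,1.4]}]'

```text
time: 6.08
ee_pos: [0.5017, 0.0967, 0.0842]
eef_rot: [0.648, 0.762, -0.0, 0.0]
ft_force: [-0.2, -0.0, 0.2]
width: 0.0325
```

Call:
apply_moves --increments '[{"grip":160,"xyz":[1,0,0],"rotation":[0,0,0.7]},{"grip":160,"xyz":[2,0,0],"rotation":[0,0,1.4]},{"grip":160,"xyz":[2,0,0],"rotation":[0,0,1.4]}]'

```text
time: 6.45
ee_pos: [0.5013, 0.0988, 0.0842]
eef_rot: [0.657, 0.754, -0.0, 0.0]
ft_force: [-0.3, -0.7, 0.2]
width: 0.0322
```

Call:
apply_moves --increments '[{"grip":160,"xyz":[1,0,0],"rotation":[0,0,0.7]},{"grip":160,"xyz":[2,0,0],"rotation":[0,0,1.4]},{"grip":160,"xyz":[2,0,0],"rotation":[0,0,1.4]}]'

```text
time: 6.82
ee_pos: [0.501, 0.1009, 0.0842]
eef_rot: [0.666, 0.746, -0.0, 0.0]
ft_force: [-0.3, -0.1, -0.4]
width: 0.0326
```

```bash
python3 arc.py 8.2 186;python3 - <<'E'
from h import *
c=viewer.camera("side")
cv2.imwrite("pics/e.png",cv2.resize(c["img"][140:220,190:260],None,fx=7,fy=7,interpolation=cv2.INTER_CUBIC))
E
```

```text
186
t 6.83 pos [0.501  0.1009 0.0842] yaw 96.4 w 32.6 F [-0.33 -0.05 -0.41]
xyz [0.7, 1.2, 0.2] rot [0.0, 0.0, 0.4]
```

View pics/e.png

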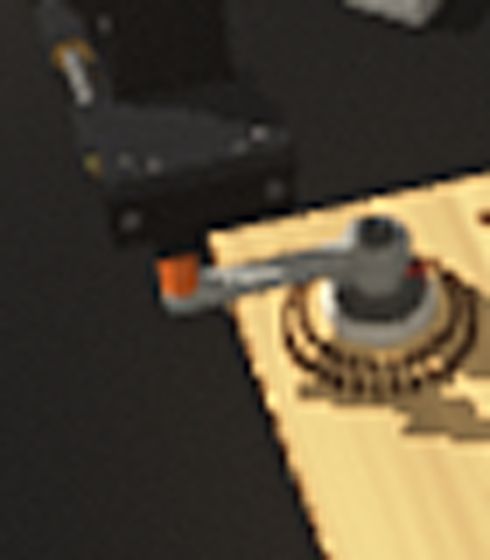

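The lever follows, now at about 186°, and the red stripe is still at (415,268). I carry on stepping.

Call:
apply_moves --increments '[{"grip":160,"xyz":[1,0.3,0],"rotation":[0,0,0.7]},{"grip":160,"xyz":[2,0.5,0],"rotation":[0,0,1.4]},{"grip":160,"xyz":[2,0.5,0],"rotation":[0,0,1.4]}]'

```text
time: 7.25
ee_pos: [0.5012, 0.103, 0.0841]
eef_rot: [0.675, 0.737, -0.0, 0.0]
ft_force: [-0.5, 0.0, 0.6]
width: 0.0326
```

Call:
apply_moves --increments '[{"grip":160,"xyz":[1,0.3,0],"rotation":[0,0,0.7]},{"grip":160,"xyz":[2,0.5,0],"rotation":[0,0,1.4]},{"grip":160,"xyz":[2,0.5,0],"rotation":[0,0,1.4]}]'

```text
time: 7.62
ee_pos: [0.5015, 0.1052, 0.0841]
eef_rot: [0.684, 0.729, -0.0, 0.0]
ft_force: [-0.2, -0.9, -0.3]
width: 0.0323
```

Call:
apply_moves --increments '[{"grip":160,"xyz":[1,0.1,0],"rotation":[0,0,0.7]},{"grip":160,"xyz":[2,0.2,0],"rotation":[0,0,1.4]},{"grip":160,"xyz":[2,0.2,0],"rotation":[0,0,1.4]}]'

```text
time: 8.0
ee_pos: [0.5016, 0.1073, 0.0841]
eef_rot: [0.693, 0.721, -0.0, 0.0]
ft_force: [-0.3, -0.4, -0.2]
width: 0.0327
```

Call:
apply_moves --increments '[{"grip":160,"xyz":[1,0.1,0],"rotation":[0,0,0.7]},{"grip":160,"xyz":[2,0.2,0],"rotation":[0,0,1.4]},{"grip":160,"xyz":[2,0.2,0],"rotation":[0,0,1.4]}]'

```text
time: 8.38
ee_pos: [0.5017, 0.1095, 0.0841]
eef_rot: [0.702, 0.712, -0.0, 0.0]
ft_force: [0.7, 0.2, 0.2]
width: 0.0324
```

Call:
apply_moves --increments '[{"grip":160,"xyz":[1,0.1,0],"rotation":[0,0,0.7]},{"grip":160,"xyz":[2,0.2,0],"rotation":[0,0,1.4]},{"grip":160,"xyz":[2,0.2,0],"rotation":[0,0,1.4]}]'

```text
time: 8.75
ee_pos: [0.5019, 0.1112, 0.0841]
eef_rot: [0.711, 0.703, -0.0, 0.0]
ft_force: [-0.4, -2.9, -1.1]
width: 0.0326
```

Bite felt, about 2.9 N. Now finer steps.

Call:
apply_moves --increments '[{"grip":160,"xyz":[0.5,0,0],"rotation":[0,0,0.3]},{"grip":160,"xyz":[0.8,0,0],"rotation":[0,0,0.3]},{"grip":160,"xyz":[0.8,0,0],"rotation":[0,0,0.3]}]'

```text
time: 9.12
ee_pos: [0.5019, 0.1117, 0.084]
eef_rot: [0.713, 0.701, -0.0, 0.0]
ft_force: [0.1, -4.6, -0.2]
width: 0.0328
```

```bash
python3 arc.py 8.2 180;
```

```text
180
t 9.12 pos [0.5019 0.1117 0.084 ] yaw 89.1 w 32.8 F [ 0.12 -4.55 -0.16]
xyz [-0.5, 0.6, 0.0] rot [-0.0, 0.1, -0.9]
```

Call:
apply_moves --increments '[{"grip":160,"xyz":[0.6,0,0],"rotation":[0,0,0.3]},{"grip":160,"xyz":[1.2,0,0],"rotation":[0,0,0.3]},{"grip":160,"xyz":[1.2,0,0],"rotation":[0,0,0.3]}]'

```text
time: 9.5
ee_pos: [0.5019, 0.1127, 0.084]
eef_rot: [0.715, 0.7, -0.001, 0.0]
ft_force: [-0.3, -6.1, 0.1]
width: 0.0326
```

Call:
apply_moves --increments '[{"grip":160,"xyz":[0.6,0,0],"rotation":[0,0,0.3]},{"grip":160,"xyz":[1.3,0,0],"rotation":[0,0,0.3]},{"grip":160,"xyz":[1.3,0,0],"rotation":[0,0,0.3]}]'

```text
time: 9.88
ee_pos: [0.5018, 0.1134, 0.0839]
eef_rot: [0.717, 0.697, -0.001, 0.001]
ft_force: [-1.0, -5.5, 0.8]
width: 0.0323
```

```bash
cat > f.py <<'E'
from h import *
for i in range(6):
    s=r.read_state(); print(round(s["time"],2),s["ee_pos"].round(4),s["ft_force"].round(2),s["torque"].round(2),round(s["width"]*1e3,1)); c=viewer.camera("side")
cv2.imwrite("pics/f.png",cv2.resize(c["img"][140:220,190:260],None,fx=7,fy=7,interpolation=cv2.INTER_CUBIC))
E
python3 f.py
```

```text
9.88 [0.5018 0.1134 0.0839] [-1.01 -5.54  0.76] [-1.36 -0.02  0.02] 32.3
9.93 [0.5019 0.1134 0.0839] [ 0.14 -6.28  0.99] [-1.39 -0.01  0.06] 32.2
9.97 [0.5019 0.1134 0.0839] [-0.21 -6.07 -0.16] [-1.34  0.01 -0.03] 32.2
10.03 [0.5019 0.1134 0.0839] [ 0.59 -6.68  0.36] [-1.32 -0.08  0.01] 32.4
10.07 [0.5019 0.1134 0.0839] [ 0.36 -5.63  0.31] [-1.36 -0.02 -0.01] 32.4
10.12 [0.5019 0.1134 0.0839] [-0.4  -6.81  1.14] [-1.36  0.01  0.04] 32.4
```

View pics/f.png

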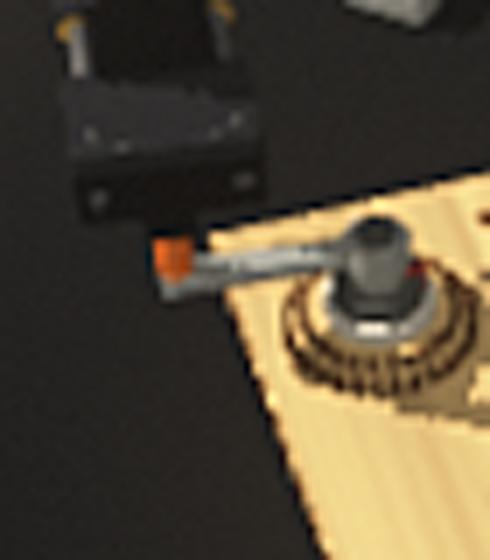

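Call:
apply_moves --increments '[{"grip":160,"xyz":[0.8,0,0],"rotation":[0,0,0]},{"grip":160,"xyz":[1.6,0,0],"rotation":[0,0,0]},{"grip":160,"xyz":[1.6,0,0],"rotation":[0,0,0]}]'

```text
time: 10.55
ee_pos: [0.5018, 0.1141, 0.0838]
eef_rot: [0.717, 0.697, -0.001, 0.001]
ft_force: [0.5, -7.4, 1.5]
width: 0.0327
```

```bash
python3 f.py; python3 arc.py 8 180
```

```text
10.55 [0.5018 0.1141 0.0838] [ 0.45 -7.4   1.52] [-1.67  0.13  0.05] 32.7
10.6 [0.5018 0.114  0.0838] [ 0.2  -7.61  0.84] [-1.65  0.13 -0.03] 32.4
10.65 [0.5018 0.114  0.0838] [-0.55 -7.71  0.95] [-1.62  0.09 -0.  ] 32.4
10.7 [0.5018 0.114  0.0838] [-0.06 -7.61  0.37] [-1.64  0.13  0.01] 32.3
10.75 [0.5018 0.1141 0.0838] [-0.44 -6.32  1.34] [-1.61  0.06  0.01] 32.7
10.8 [0.5018 0.114  0.0838] [ 0.39 -7.84  0.03] [-1.68  0.09  0.01] 32.4
180
t 10.85 pos [0.5018 0.114  0.0838] yaw 88.4 w 32.6 F [ 0.15 -6.78  0.3 ]
xyz [-3.0, 0.8, -0.2] rot [-0.1, 0.2, -1.6]
```

Call:
apply_moves --increments '[{"grip":160,"xyz":[1.2,0,0],"rotation":[0,0,0]},{"grip":160,"xyz":[2,0,0],"rotation":[0,0,0]},{"grip":160,"xyz":[2.5,0,0],"rotation":[0,0,0]},{"grip":160,"xyz":[2.5,0,0],"rotation":[0,0,0]}]'

```text
time: 11.35
ee_pos: [0.5017, 0.1151, 0.0837]
eef_rot: [0.717, 0.697, -0.002, 0.001]
ft_force: [-0.9, -8.0, 1.6]
width: 0.0328
```

```bash
python3 f.py
```

```text
11.35 [0.5017 0.1151 0.0837] [-0.91 -8.03  1.57] [-2.06  0.19  0.01] 32.8
11.4 [0.5017 0.1151 0.0837] [-1.83 -9.72  2.  ] [-2.03  0.22 -0.05] 32.2
11.45 [0.5017 0.1151 0.0837] [-0.93 -9.2   1.7 ] [-2.04  0.18 -0.02] 32.5
11.5 [0.5017 0.1151 0.0837] [-1.01 -8.97  2.02] [-2.03  0.2  -0.02] 32.7
11.55 [0.5017 0.1151 0.0837] [-1.12 -9.07  1.61] [-2.04  0.22 -0.04] 32.4
11.6 [0.5017 0.1151 0.0837] [-0.3  -9.15  1.81] [-2.06  0.17 -0.01] 32.9
```

Call:
apply_moves --increments '[{"grip":160,"xyz":[2.2,0,0],"rotation":[0,0,0]},{"grip":160,"xyz":[3,0,0],"rotation":[0,0,0]},{"grip":160,"xyz":[3.4,0,0],"rotation":[0,0,0]},{"grip":160,"xyz":[3.4,0,0],"rotation":[0,0,0]},{"grip":160,"xyz":[3.4,0,0],"rotation":[0,0,0]}]'

```text
time: 12.28
ee_pos: [0.5015, 0.1164, 0.0835]
eef_rot: [0.718, 0.696, -0.003, 0.002]
ft_force: [-0.7, -11.2, 1.8]
width: 0.0324
```

```bash
python3 f.py
```

```text
12.28 [0.5015 0.1164 0.0835] [ -0.72 -11.22   1.79] [-2.51  0.29 -0.02] 32.4
12.32 [0.5015 0.1164 0.0835] [ -1.37 -10.17   2.49] [-2.55  0.28 -0.04] 32.2
12.38 [0.5015 0.1164 0.0835] [ -0.87 -10.64   2.36] [-2.54  0.29 -0.06] 32.4
12.43 [0.5015 0.1164 0.0835] [ -1.13 -10.17   2.67] [-2.53  0.25 -0.03] 32.4
12.47 [0.5015 0.1164 0.0835] [ -1.22 -10.83   2.59] [-2.46  0.29  0.08] 32.8
12.53 [0.5016 0.1164 0.0835] [ -1.22 -11.25   2.51] [-2.49  0.23 -0.01] 32.4
```

Call:
apply_moves --increments '[{"grip":160,"xyz":[2.5,0,0],"rotation":[0,0,0]},{"grip":160,"xyz":[2.8,0,0],"rotation":[0,0,0]},{"grip":160,"xyz":[2.8,0,0],"rotation":[0,0,0]},{"grip":160,"xyz":[2.8,0,0],"rotation":[0,0,0]},{"grip":160,"xyz":[2.8,0,0],"rotation":[0,0,0]}]'

```text
time: 13.2
ee_pos: [0.5014, 0.1168, 0.0833]
eef_rot: [0.718, 0.696, -0.005, 0.002]
ft_force: [-1.2, -11.2, 3.0]
width: 0.0325
```

```bash
python3 f.py
```

```text
13.2 [0.5014 0.1168 0.0833] [ -1.19 -11.23   2.99] [-2.69  0.24 -0.  ] 32.5
13.25 [0.5014 0.1168 0.0833] [ -0.97 -11.71   3.25] [-2.58  0.28 -0.06] 32.2
13.3 [0.5014 0.1168 0.0833] [ -1.13 -12.     2.07] [-2.66  0.27 -0.05] 32.9
13.35 [0.5014 0.1168 0.0833] [ -0.61 -11.49   3.43] [-2.66  0.29  0.07] 32.3
13.4 [0.5014 0.1168 0.0833] [ -0.39 -11.81   2.63] [-2.64  0.32 -0.01] 32.7
13.45 [0.5014 0.1168 0.0833] [ -1.45 -11.97   2.46] [-2.67  0.25 -0.02] 32.7
```

View pics/f.png

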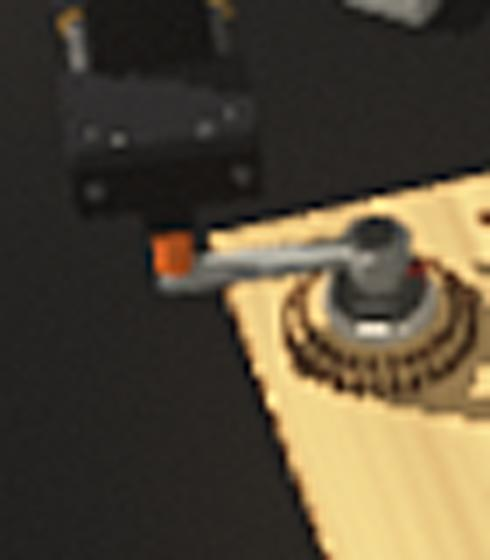

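I'm leaning with about 11.7 N and the stripe is still at (415,268). I hold that for the rest of the time.

```bash
python3 - <<'E'
from h import *
F=[]
for i in range(28):
    viewer.camera("side"); s=r.read_state(); F.append(s["ft_force"])
F=np.array(F);print(s["time"],F.mean(0),F[:,1].min(),F[:,1].max(),s["ee_pos"])
E
python3 arc.py -8.2 180 186 196 206 216
```

```text
14.9 [ -1.30776077 -11.74052256   2.64012203] -12.958397128222433 -10.513126227556102 [0.50141065 0.11679231 0.08328534]
180
t 14.9 pos [0.5014 0.1168 0.0833] yaw 88.2 w 32.6 F [ -0.72 -11.46   4.04]
xyz [-22.0, 1.8, -0.5] rot [-0.2, 0.6, -1.8]
186
t 14.9 pos [0.5014 0.1168 0.0833] yaw 88.2 w 32.6 F [ -0.72 -11.46   4.04]
xyz [-31.2, 3.4, -0.4] rot [-0.2, 0.5, -7.8]
196
t 14.9 pos [0.5014 0.1168 0.0833] yaw 88.2 w 32.6 F [ -0.72 -11.46   4.04]
xyz [-46.1, 8.3, -0.3] rot [-0.3, 0.5, -17.8]
206
t 14.9 pos [0.5014 0.1168 0.0833] yaw 88.2 w 32.6 F [ -0.72 -11.46   4.04]
xyz [-59.9, 15.7, -0.2] rot [-0.3, 0.5, -27.8]
216
t 14.9 pos [0.5014 0.1168 0.0833] yaw 88.2 w 32.6 F [ -0.72 -11.46   4.04]
xyz [-72.3, 25.3, -0.1] rot [-0.4, 0.5, -37.8]
```

Call:
apply_moves --increments '[{"grip":160,"xyz":[-10,0.5,0],"rotation":[0,0,0]},{"grip":160,"xyz":[-22,2,0],"rotation":[0,0.5,-2]},{"grip":160,"xyz":[-31,3.5,0],"rotation":[0,0.5,-8]},{"grip":160,"xyz":[-38,5.5,0],"rotation":[0,0.5,-12.5]},{"grip":160,"xyz":[-46,8,0],"rotation":[0,0.5,-18]}]'

```text
time: 15.52
ee_pos: [0.5081, 0.0718, 0.0839]
eef_rot: [0.599, 0.801, -0.001, -0.002]
ft_force: [1.4, 1.4, -0.6]
width: 0.0324
```

```bash
python3 arc.py -8.2 206 211 216
```

```text
206
t 15.53 pos [0.5081 0.0718 0.0839] yaw 106.4 w 32.4 F [ 1.42  1.38 -0.58]
xyz [-16.7, 2.4, -0.2] rot [-0.2, -0.1, -9.6]
211
t 15.53 pos [0.5081 0.0718 0.0839] yaw 106.4 w 32.4 F [ 1.42  1.38 -0.58]
xyz [-24.2, 4.8, -0.2] rot [-0.2, -0.1, -14.6]
216
t 15.53 pos [0.5081 0.0718 0.0839] yaw 106.4 w 32.4 F [ 1.42  1.38 -0.58]
xyz [-31.5, 7.7, -0.2] rot [-0.2, -0.1, -19.6]
```

Then, at the end, I back off by about 8 mm to clear the handle.

Call:
apply_moves --increments '[{"grip":160,"xyz":[-9,1,0],"rotation":[0,0,-5]},{"grip":160,"xyz":[-17,2.5,0],"rotation":[0,0,-10]},{"grip":160,"xyz":[-24,5,0],"rotation":[0,0,-14.5]},{"grip":160,"xyz":[-31,7.5,0],"rotation":[0,0,-19]},{"grip":160,"xyz":[-31,7.5,0],"rotation":[0,0,-19]}]'

```text
time: 16.15
ee_pos: [0.5244, 0.0447, 0.0839]
eef_rot: [0.459, 0.888, -0.0, -0.002]
ft_force: [0.1, 0.6, -0.3]
width: 0.0326
```

```bash
python3 arc.py 0 216; python3 f.py
```

```text
216
t 16.15 pos [0.5244 0.0447 0.0839] yaw 125.4 w 32.6 F [ 0.07  0.57 -0.31]
xyz [7.4, -0.6, -0.1] rot [-0.1, -0.2, -0.6]
16.15 [0.5244 0.0447 0.0839] [ 0.07  0.57 -0.31] [0.04 0.09 0.04] 32.6
16.2 [0.5241 0.0448 0.0838] [ 0.71 -0.11 -0.63] [0.02 0.02 0.02] 32.5
16.25 [0.524  0.0449 0.0838] [ 0.55 -0.19 -0.14] [0.07 0.11 0.04] 32.8
16.3 [0.524  0.0448 0.0838] [ 1.04 -0.21 -0.32] [0.06 0.09 0.04] 32.3
16.35 [0.524  0.0448 0.0838] [ 0.26 -0.06 -0.63] [ 0.08  0.05 -0.05] 32.6
16.4 [0.5239 0.0447 0.0838] [-0.29 -0.28 -0.6 ] [0.09 0.03 0.01] 32.3
```

View pics/f.png

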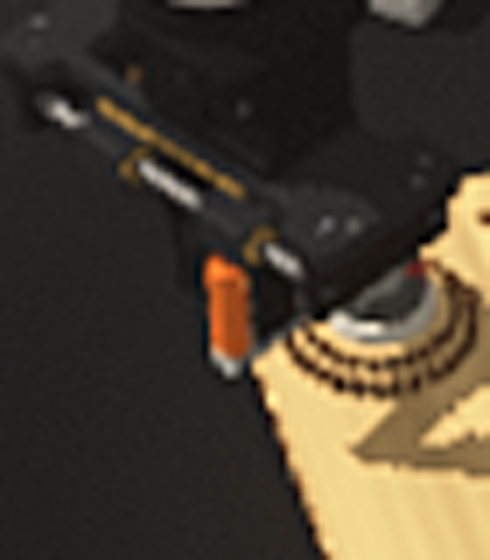

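The handle is back at (228,310) and the stripe is unmoved at (415,268). I centre the jaws, lift straight up, and set off towards the gear.

Call:
apply_moves --increments '[{"grip":155,"xyz":[7,-0.5,0],"rotation":[0,0,0]},{"grip":155,"xyz":[7,-0.5,-10],"rotation":[0,0,0]},{"grip":155,"xyz":[7,-0.5,-50],"rotation":[0,0,0]},{"grip":120,"xyz":[7,-0.5,-90],"rotation":[0,0,0]},{"grip":80,"xyz":[7,-0.5,-90],"rotation":[0,0,0]}]'

```text
time: 17.08
ee_pos: [0.5218, 0.0502, 0.1776]
eef_rot: [0.459, 0.888, 0.002, 0.0]
ft_force: [0.8, -0.8, -0.4]
width: 0.0469
```

```bash
for y in 0 15 180; do python3 p.py 0.432 -0.3137 0.12 $y; done; python3 -c "
from h import *
print(r.read_state()['joint_positions'])"
```

```text
t 17.07 pos [0.5218 0.0502 0.1776] yaw 125.4 w 46.9 F [ 0.79 -0.82 -0.4 ]
xyz [-244.8, -284.1, 56.4] rot [0.0, -0.2, 125.4]
t 17.07 pos [0.5218 0.0502 0.1776] yaw 125.4 w 46.9 F [ 0.79 -0.82 -0.4 ]
xyz [-244.8, -284.1, 56.4] rot [0.1, -0.2, 110.4]
t 17.07 pos [0.5218 0.0502 0.1776] yaw 125.4 w 46.9 F [ 0.79 -0.82 -0.4 ]
xyz [-244.8, -284.1, 56.4] rot [0.2, 0.0, -54.6]
[-0.5270957   0.12389885  0.37600968  1.78913354 -0.05072931  1.23529917
  2.05095987]
```

Call:
apply_moves --increments '[{"grip":0,"xyz":[-85,-100,0],"rotation":[0,0,48]},{"grip":0,"xyz":[-85,-100,0],"rotation":[0,0,48]},{"grip":0,"xyz":[-125,-145,0],"rotation":[0,0,70]},{"grip":0,"xyz":[-125,-145,0],"rotation":[0,0,70]},{"grip":0,"xyz":[-150,-170,0],"rotation":[0,0,80]}]'

```text
time: 17.7
ee_pos: [0.47, -0.1695, 0.1765]
eef_rot: [0.812, 0.584, 0.001, -0.002]
ft_force: [1.3, -0.3, 0.4]
width: 0.0862
```

```bash
python3 p.py 0.432 -0.3137 0.10 -12
```

```text
t 17.7 pos [ 0.47   -0.1695  0.1765] yaw 71.5 w 86.2 F [ 1.33 -0.29  0.36]
xyz [-149.1, 10.0, 75.9] rot [-0.2, -0.1, 83.5]
```

Call:
apply_moves --increments '[{"grip":0,"xyz":[-149,10,20],"rotation":[0,0,50]},{"grip":0,"xyz":[-149,10,40],"rotation":[0,0,50]},{"grip":0,"xyz":[-149,10,50],"rotation":[0,0,83]},{"grip":0,"xyz":[-149,10,60],"rotation":[0,0,83]},{"grip":0,"xyz":[-149,10,60],"rotation":[0,0,83]}]'

```text
time: 18.32
ee_pos: [0.4309, -0.3136, 0.1146]
eef_rot: [0.988, 0.152, -0.001, -0.002]
ft_force: [1.3, 0.3, 1.2]
width: 0.0869
```

```bash
python3 p.py 0.432 -0.3137 0.06 -12
```

```text
t 18.32 pos [ 0.4309 -0.3136  0.1146] yaw 17.5 w 86.9 F [1.26 0.28 1.25]
xyz [1.0, 0.7, 54.6] rot [-0.3, 0.1, 29.5]
```

Call:
apply_moves --increments '[{"grip":0,"xyz":[1,0.5,0],"rotation":[0,0,10]},{"grip":0,"xyz":[1,0.5,10],"rotation":[0,0,20]},{"grip":0,"xyz":[1,0.5,30],"rotation":[0,0,29.5]},{"grip":0,"xyz":[1,0.5,55],"rotation":[0,0,29.5]},{"grip":0,"xyz":[1,0.5,55],"rotation":[0,0,29.5]}]'

```text
time: 18.95
ee_pos: [0.4306, -0.3128, 0.0581]
eef_rot: [0.995, -0.104, -0.003, -0.002]
ft_force: [-0.6, -0.2, -0.3]
width: 0.0868
```

```bash
python3 p.py 0.432 -0.3137 0.0115 -12; python3 - <<'E'
from h import *
S=cam("side"); g=cv2.resize(S["img"][230:370,150:320],None,fx=4.5,fy=4.2,interpolation=cv2.INTER_CUBIC); cv2.imwrite("pics/g.png",g)
E
```

```text
t 18.95 pos [ 0.4306 -0.3128  0.0581] yaw -12.0 w 86.8 F [-0.65 -0.15 -0.33]
xyz [1.9, 0.8, 46.6] rot [-0.2, 0.4, 0.0]
```

View pics/g.png

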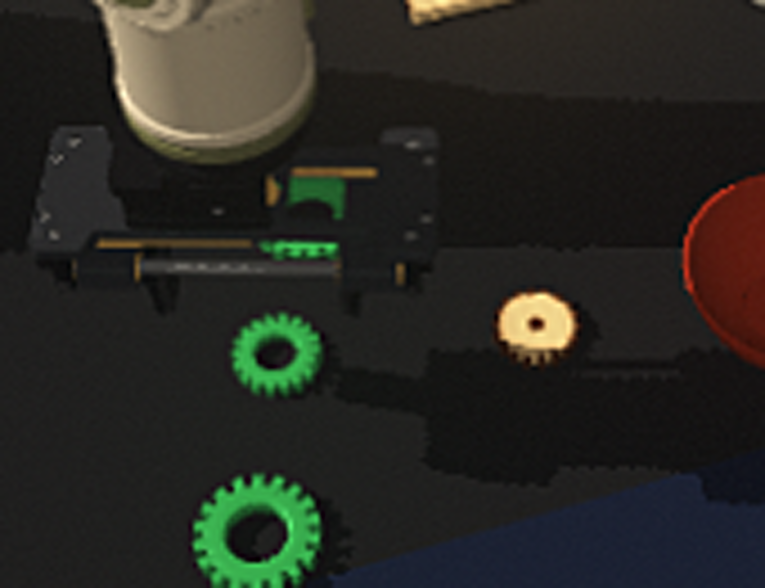

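The jaws at (165,300) and (350,305) hang above the middle gear at (277,352), clear of its neighbours. I descend and close.

Call:
apply_moves --increments '[{"grip":0,"xyz":[1.5,0.8,20],"rotation":[0,0.3,0]},{"grip":0,"xyz":[1.5,0.8,36],"rotation":[0,0.3,0]},{"grip":0,"xyz":[1.5,0.8,46.5],"rotation":[0,0.3,0]},{"grip":0,"xyz":[1.5,0.8,46.5],"rotation":[0,0.3,0]},{"grip":40,"xyz":[1.5,0.8,46.5],"rotation":[0,0.3,0]}]' --squeeze 10

```text
time: 19.62
ee_pos: [0.4326, -0.3145, 0.0133]
eef_rot: [0.995, -0.104, 0.001, -0.002]
ft_force: [-0.2, -0.5, 0.9]
width: 0.083
```

```bash
python3 p.py 0.432 -0.3137 0.0115 -12
```

```text
t 19.62 pos [ 0.4326 -0.3145  0.0133] yaw -12.0 w 83.0 F [-0.18 -0.45  0.85]
xyz [-0.8, -0.7, 1.8] rot [-0.2, -0.0, 0.0]
```

Call:
apply_moves --increments '[{"grip":90,"xyz":[-0.5,-0.5,2],"rotation":[0,0,0]},{"grip":150,"xyz":[-0.5,-0.5,2],"rotation":[0,0,0]},{"grip":150,"xyz":[-0.5,-0.5,2],"rotation":[0,0,0]},{"grip":150,"xyz":[-0.5,-0.5,2],"rotation":[0,0,0]},{"grip":150,"xyz":[-0.5,-0.5,2],"rotation":[0,0,0]}]' --squeeze 10

```text
time: 20.25
ee_pos: [0.4323, -0.3139, 0.0113]
eef_rot: [0.995, -0.104, 0.001, -0.002]
ft_force: [0.2, -0.3, 0.5]
width: 0.0386
```

```bash
python3 p.py 0.432 -0.3137 0.09 -12
```

```text
t 20.25 pos [ 0.4323 -0.3139  0.0113] yaw -12.0 w 38.6 F [ 0.19 -0.26  0.48]
xyz [-0.2, -0.5, -78.7] rot [-0.2, -0.1, 0.0]
```

Call:
apply_moves --increments '[{"grip":150,"xyz":[0,0,0],"rotation":[0,0,0]},{"grip":150,"xyz":[0,0,0],"rotation":[0,0,0]}]'

```text
time: 20.5
ee_pos: [0.4323, -0.314, 0.0113]
eef_rot: [0.995, -0.104, 0.001, -0.002]
ft_force: [-0.2, 1.1, -0.3]
width: 0.036
```

```bash
python3 - <<'E'
from h import *
S=cam("side"); g=cv2.resize(S["img"][230:370,150:320],None,fx=4.5,fy=4.2,interpolation=cv2.INTER_CUBIC); cv2.imwrite("pics/g2.png",(g.astype(float)*1.8).clip(0,255).astype(np.uint8))
E
```

```text
(no output)
```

View pics/g2.png

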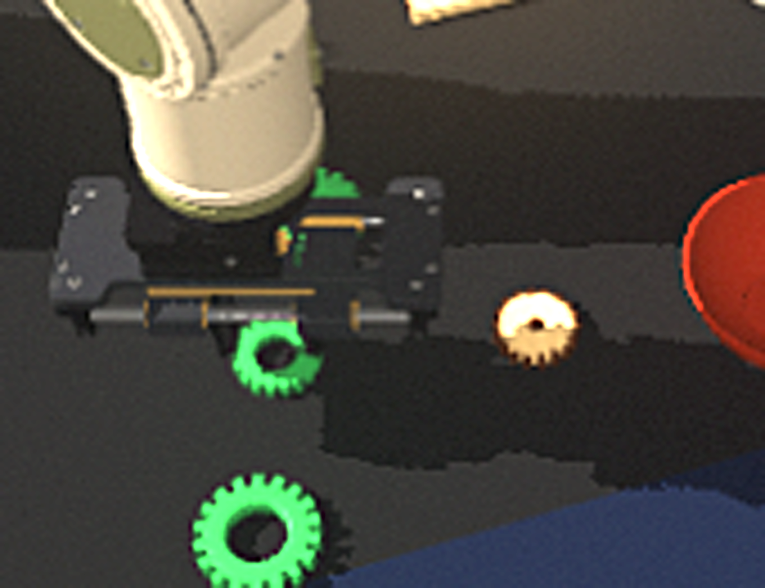

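The picture shows the jaws down around the gear at (277,355). The opening is at its commanded 36 mm, so they have not met the gear yet. I close further and see where they stop.

Call:
apply_moves --increments '[{"grip":175,"xyz":[0,0,0],"rotation":[0,0,0]},{"grip":190,"xyz":[0,0,0],"rotation":[0,0,0]},{"grip":190,"xyz":[0,0,0],"rotation":[0,0,0]},{"grip":190,"xyz":[0,0,0],"rotation":[0,0,0]}]'

```text
time: 21.05
ee_pos: [0.4323, -0.314, 0.0113]
eef_rot: [0.995, -0.104, 0.001, -0.002]
ft_force: [0.7, 0.1, -0.4]
width: 0.0226
```

```bash
python3 - <<'E'
from h import *
S=cam("side"); T=cam("top")
g=cv2.resize(S["img"][290:340,190:240],None,fx=8,fy=8,interpolation=cv2.INTER_CUBIC)
g2=cv2.resize(T["img"][215:265,335:385],None,fx=8,fy=8,interpolation=cv2.INTER_CUBIC); cv2.imwrite("pics/g3.png",(np.hstack([g,g2]).astype(float)*1.8).clip(0,255).astype(np.uint8))
p=r.read_state()["ee_pos"];a=np.radians(-12);X=np.array([np.cos(a),np.sin(a),0])
print((proj(S,[p+[0,0,-.008],p+X*.018-[0,0,.008],p-X*.018-[0,0,.008]])-[190,290])*8)
E
```

```text
[[169.4240317  195.03790923]
 [227.57862548 195.4515478 ]
 [111.33249307 194.58012703]]
```

View pics/g3.png

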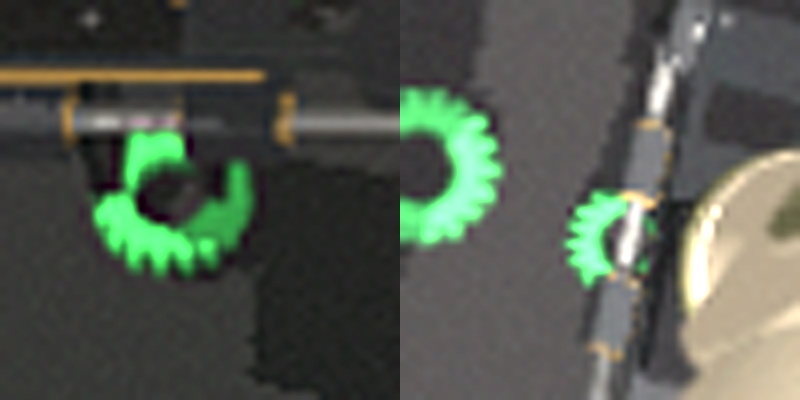

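The opening is now 22.6 mm, and the picture shows the finger edges at (125,170) and (200,170) over the ring. The fingers seem to be above the gear, so I check heights by depth.

```bash
python3 - <<'E'
from h import *
import pickle
S=cam("side"); S0=pickle.load(open("side0.pkl","rb"))
def fld(c):
    v,u=np.mgrid[300:330,195:228]; uv=np.c_[u.ravel(),v.ravel()]
    return depth_pts(c,uv)[:,2].reshape(30,33)
z0=fld(S0);z1=fld(S)
np.set_printoptions(linewidth=250)
print((z0[2:28:2,3:30:1]*1e3).round().astype(int)); print((z1[2:28:2,3:30]*1e3).round().astype(int))
p=r.read_state(); print(p["ee_pos"])
E
```

```text
[[ -2   2  -1   2  -4   0   0   0   0   0  -1  -2   1   0   0   1   1  -1  -2  -1   0  -2  -2  -2  -2   1  -3]
 [ -3   0   0  -2  -1  -1   0   0  -5   1   1  -1   0 918  -1  -1  -3   2   5   0  -1  -1   0   2   1  -2  -1]
 [ -3   2  -1  -1  -3   2   1  -2   0   7   0  11   9   1  10  11  -2   9   8  -2   0  -1   1   0   1   1  -1]
 [ -3  -3  -2  -4  -1  -2   4   1   2   9   7   8   8   8  10   9  11  10   8  10   6   8   0  -2   1  -4   0]
 [ -4  -2   1  -1   0   1   7  10  10  11  11   6   6   7   5   5   9  11   8  10  11  11  10   0   2   0  -1]
 [ -2   0   2  -3   3   8   5   9   9   7   5  -2  -2  -2  -2   1   0  -2  11  11   9   9   6  -1   0   0   0]
 [ -1   3   0   3  11   9  10  10  11   3   0  -1  -5  -4   1  -2  -2  -1   0   6   8  11   8   5   0  -2   0]
 [  1   1  -3   1   8  10  10  10  13  11   1  -1   1  -1   1   2   3  11  10  11  12   8  11  -2   1   1  -3]
 [  2   1   0   0  -2   8  11   9   7  11  10  12  12  10   9  11  12  12  10  11   9  12   0   2   1   1  -1]
 [  1   1   0   2   3  -4  11   6  10  10   9  10  11  10  10  10  11  10  12  -1   2  -1   1  -1   3
[... 1125 characters left out ...]
2   2   0   1  12   9  12  10  10  10   1   0   1   1   1 918  -2  11  10  11  12   6   9   1  -2  -1   0]
 [  0  -1  -2   3   2   3  10  11  11   9   9  11  10   9  11  10  12  10  12   9  12   9   2   2  -2   0   2]
 [ -2   0   0   2   0   1  10   8  11   9   8  13  10  11   9   9   8  11  10   1   2  -1   2  -1   0   0   0]
 [  2  -3   0  -3   0   1  -2  -1   5   8  -1  11  10   4   2   9   1   2   3   0   2   0   1   1   0   4   2]
 [  2   0  -3   1   2   0   0   0   0  -2   0   1   2  -1   0   0   0   1   2   1  -3   0   2   1   2   3  -2]
 [ -1   0  -1  -1   0  -1   1   1  -1   3  -2   0   1  -1   2   2   3   0   2   4   1   0   2   1  -1  -1   0]]
[ 0.43228549 -0.31395403  0.01133438]
```

```bash
python3 - <<'E'
from h import *
S=cam("side")
for u0,u1 in((199,206),(213,221)):
  for v in range(306,320):
    uv=np.c_[np.arange(u0,u1),np.full(u1-u0,v)]; P=depth_pts(S,uv)*1e3
    print(v,[tuple(int(round(k)) for k in q) for q in P[::2]])
E
```

```text
306 [(411, -345, 110), (415, -347, 111), (419, -345, 107), (424, -348, 111)]
307 [(410, -342, 100), (413, -322, 63), (417, -324, 64), (421, -314, 44)]
308 [(408, -323, 61), (412, -324, 62), (417, -321, 55), (421, -314, 40)]
309 [(404, -290, -2), (412, -323, 56), (416, -322, 52), (420, -316, 38)]
310 [(404, -295, 1), (411, -322, 49), (416, -323, 48), (420, -317, 36)]
311 [(403, -295, -3), (411, -322, 44), (415, -322, 43), (420, -319, 35)]
312 [(403, -301, 2), (410, -322, 38), (415, -321, 35), (419, -319, 31)]
313 [(403, -302, -1), (408, -304, 1), (414, -322, 33), (419, -322, 30)]
314 [(403, -305, 1), (408, -308, 3), (414, -323, 29), (418, -313, 10)]
315 [(402, -309, 2), (407, -308, -2), (413, -316, 12), (417, -316, 10)]
316 [(402, -310, -1), (407, -311, 0), (412, -318, 10), (417, -318, 9)]
317 [(402, -313, -1), (407, -315, 1), (412, -320, 10), (417, -321, 10)]
318 [(401, -314, -3), (406, -318, 2), (411, -321, 6), (416, -325, 11)]
319 [(401, -318, -2), (406, -318, -3), (411, -321, 1), (416, -327, 11)]
306 [(441, -358, 122), (446, -358, 121), (450, -357, 117), (454, -359, 118)]
307 [(44
[... 242 characters left out ...]
), (444, -357, 101), (449, -358, 101), (453, -358, 100)]
311 [(438, -303, -2), (443, -329, 44), (448, -330, 45), (453, -312, 8)]
312 [(437, -306, -2), (443, -327, 35), (448, -332, 43), (452, -313, 5)]
313 [(437, -308, -2), (442, -329, 36), (447, -331, 36), (452, -319, 12)]
314 [(437, -312, 1), (442, -328, 28), (447, -330, 30), (451, -320, 9)]
315 [(436, -314, -1), (441, -315, -1), (446, -330, 25), (451, -323, 11)]
316 [(436, -318, 0), (441, -325, 13), (446, -324, 9), (451, -325, 9)]
317 [(436, -325, 10), (441, -327, 12), (446, -327, 10), (450, -325, 4)]
318 [(436, -327, 9), (440, -329, 10), (445, -329, 9), (450, -330, 9)]
319 [(435, -331, 11), (440, -332, 11), (445, -329, 3), (450, -332, 6)]
```

By depth the finger faces end at about z 24 mm, where the reported pose puts the tips at 3 mm. The fingers are therefore about 21 mm higher than stated, while x and y agree. I open, go down, and look again.

Call:
apply_moves --increments '[{"grip":0,"xyz":[0,0,0],"rotation":[0,0,0]},{"grip":0,"xyz":[0,0,0],"rotation":[0,0,0]},{"grip":0,"xyz":[0,0,0],"rotation":[0,0,0]},{"grip":0,"xyz":[0,0,5],"rotation":[0,0,0]},{"grip":0,"xyz":[0,0,10],"rotation":[0,0,0]}]'

```text
time: 21.88
ee_pos: [0.4322, -0.3138, 0.0009]
eef_rot: [0.995, -0.104, 0.001, -0.002]
ft_force: [0.2, 0.1, 0.2]
width: 0.0642
```

Call:
apply_moves --increments '[{"grip":0,"xyz":[0,0,3],"rotation":[0,0,0]},{"grip":0,"xyz":[0,0,6],"rotation":[0,0,0]},{"grip":0,"xyz":[0,0,6],"rotation":[0,0,0]}]'

```text
time: 22.25
ee_pos: [0.4321, -0.3138, -0.0053]
eef_rot: [0.995, -0.104, 0.0, -0.002]
ft_force: [0.2, 0.0, 0.5]
width: 0.0861
```

```bash
python3 p.py 0.432 -0.3137 0.0 -12; python3 - <<'E'
from h import *
S=cam("side")
cv2.imwrite("pics/g4.png",(cv2.resize(S["img"][285:335,175:250],None,fx=8,fy=8,interpolation=cv2.INTER_CUBIC).astype(float)*1.8).clip(0,255).astype(np.uint8))
v,u=np.mgrid[296:330,180:240]; uv=np.c_[u.ravel(),v.ravel()]; P=(depth_pts(S,uv)*1e3)
Z=P[:,2].reshape(34,60).round().astype(int); np.set_printoptions(linewidth=300)
print(Z[::2,0:24]);print(Z[::2,36:60])
E
```

```text
t 22.25 pos [ 0.4321 -0.3138 -0.0053] yaw -12.0 w 86.1 F [0.24 0.01 0.48]
xyz [-0.1, -0.1, -5.3] rot [-0.2, -0.0, 0.0]
[[117 121 134 130 134 132 134 133 135 132 133 134 131 133 133 132 131 133 132 133 134 134 137 133]
 [121 120 128 131 129 128 132 131 131 131 129 131 131 130 130 130 130 131 128 130 130 129 131 130]
 [120 122 120 120 120 121 121 121 119 122 121 119 119 120 119 119 120 121 120 120 119 123 122 120]
 [114 115 114 113 113 112 113 113 112 113 112 115 115 113 112 114 115 114 112 115 113 113 114 116]
 [103 103 102 102 102 100  89  78  63  57  56  53  -1  -4  -1  -2  -1  -1  -1   0   0  -2   1  -4]
 [101 103 104 103 104 100  85  69  60  59  56  49  34   0  -4  -2  -1  -3  -2   1  -1   2   0   0]
 [104 103 102 105 104  96  96  96  96  95  95  95  95  97  92  93  94  95  96  96  96  96  94  96]
 [ 99  98  97  98  97  97  45  47  49  43  44  40  31  12   0   2  90  93  92  89  91  89  92  90]
 [ 86  89  88  90  87  86  -1   1  36  34  33  36  27  18  -1   0   3   3   4  -1   2   0   8  10]
 [  1   0   1  -1   0  -2   3   2   1  26  24  26  23  10   2   0   0   3  -2  -1   2   1 
[... 1686 characters left out ...]
2  -1]
 [  8  10   8   8   6  -4  -3   1  -2  -1  -2  -2  20  19  18  20  -2  -2   0   0  -3  -1  -2  -1]
 [ 11   9   8  11   2   2   3  -1  -3   1   1   0 918   0  -2   0   1  -3  -3  -1   0  -1   1  -4]
 [  8   0   3   5  -2   3   1  -1   2   1   3   2   3   0   1   4   1   0   2   4  -1   1  -2   2]
 [  3   1   3   2   2   2  -2   2  -1   0   1   0   0   1   1   0   0   4   0   1   2   2   2   1]
 [  0   3  -2   0   1   0   0  -2   2  -1  -1  -2   0   0   1  -1   1   2  -1   0   2   1  -2   1]
 [  0  -2   1  -1   4   0  -2   1   3   0  -1   0   1   0  -1   0   1   3   1   0   2   1   0  -1]
 [  2   0   0  -2   0   0   0   1   1  -2   0   2   2  -1   0   2   2   1  -2  -2  -3   1   3   2]]
```

View pics/g4.png

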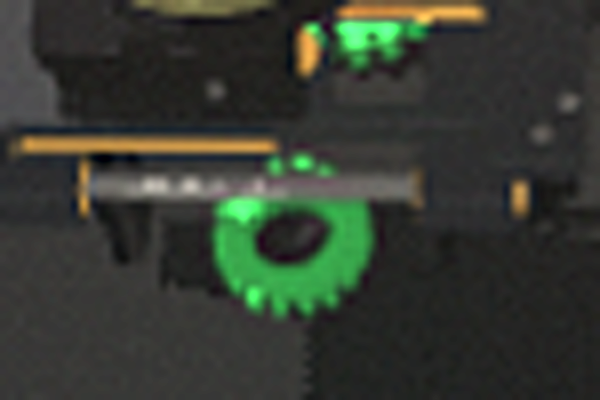

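Call:
apply_moves --increments '[{"grip":0,"xyz":[0,0,2],"rotation":[0,0,0]},{"grip":0,"xyz":[0,0,4],"rotation":[0,0,0]},{"grip":0,"xyz":[0,0,4],"rotation":[0,0,0]}]'

```text
time: 22.68
ee_pos: [0.4321, -0.3138, -0.0093]
eef_rot: [0.995, -0.104, 0.0, -0.002]
ft_force: [-0.0, 0.3, 1.0]
width: 0.0869
```

```bash
cat > tip.py <<'E'
from h import *
S=cam("side"); np.set_printoptions(linewidth=300)
v,u=np.mgrid[308:324,180:240]; uv=np.c_[u.ravel(),v.ravel()]; P=(depth_pts(S,uv)*1e3)
Z=P[:,2].reshape(16,60).round().astype(int)
print(np.c_[np.arange(308,324),Z[:,7:15],Z[:,46:54]])
E
python3 tip.py
```

```text
[[308  93  92  94  92  91  92  92  89  92  91 100 101  97  98 100 100]
 [309  93  92  93  90  91  89  92  92  92  92  99  99 100  98  98  98]
 [310  47  50  42  43  37  27  15  -2  90  92  98  98  98  98  99  98]
 [311  42  38  38  40  36  26  17   2  -1   0  95  95  96  98  97  97]
 [312  36  36  33  34  33  26  10   4  -2  -3  94  90  90  92  91  91]
 [313  -1  33  32  30  27  23  10  -3  -2  -4  86  87  87  87  85  87]
 [314   0  29  26  25  23  19   8   0  -2  -2  82  83  83  82  86  83]
 [315   1   1  23  18  21  21   6   2  -4   1   0  22  28  24  16  -2]
 [316   3  -1  19  20  13  14   2   0  -1  -1  -2  18  17  20  13   1]
 [317   0   0  12  13   9   8   3   2  -2   0  -1  11  12  17   9   1]
 [318   0   1   7   7   3   2  -1  -1   0  -2   1   2  -1   3  10  -1]
 [319  -1   1   1   0   4   2   1   2   1   2   1   2  -2   3  -1  -1]
 [320   2  -2  -2   1   0  -2   0   3  -1  -2   0   2   3   1   1   2]
 [321   1  -2  -1   0   1   3   2  -1   2  -1   0   0   2   2   1   4]
 [322   2   0   0   0  -2  -1  -1  -2   2   0   2   3   1  -1   0   3]
 [323   0   1   1   0   4  -1  -2  -1   1  -1   1  -1   1   2   2   0]]
```

Tips now read z ≈ 6 mm. I go 2.5 mm lower and close.

Call:
apply_moves --increments '[{"grip":0,"xyz":[0,0,2.5],"rotation":[0,0,0]},{"grip":0,"xyz":[0,0,2.5],"rotation":[0,0,0]},{"grip":60,"xyz":[0,0,2.5],"rotation":[0,0,0]},{"grip":150,"xyz":[0,0,2.5],"rotation":[0,0,0]},{"grip":150,"xyz":[0,0,2.5],"rotation":[0,0,0]}]' --squeeze 10

```text
time: 23.35
ee_pos: [0.4322, -0.3138, -0.0117]
eef_rot: [0.995, -0.104, 0.0, -0.002]
ft_force: [0.5, -0.5, 0.0]
width: 0.0647
```

Call:
apply_moves --increments '[{"grip":150,"xyz":[0,0,0],"rotation":[0,0,0]},{"grip":150,"xyz":[0,0,0],"rotation":[0,0,0]},{"grip":150,"xyz":[0,0,0],"rotation":[0,0,0]},{"grip":150,"xyz":[0,0,0],"rotation":[0,0,0]}]'

```text
time: 23.85
ee_pos: [0.4322, -0.3138, -0.0117]
eef_rot: [0.995, -0.104, 0.0, -0.002]
ft_force: [0.5, -0.7, 0.8]
width: 0.048
```

The opening holds at 48 mm, which is the gear's size. I lift and carry it to the post.

Call:
apply_moves --increments '[{"grip":150,"xyz":[0,0,-15],"rotation":[0,0,0]},{"grip":150,"xyz":[0,0,-50],"rotation":[0,0,0]},{"grip":150,"xyz":[0,0,-100],"rotation":[0,0,0]},{"grip":150,"xyz":[0,0,-120],"rotation":[0,0,0]}]'

```text
time: 24.35
ee_pos: [0.4328, -0.3153, 0.1118]
eef_rot: [0.994, -0.105, 0.002, -0.001]
ft_force: [0.9, 0.3, -0.5]
width: 0.0479
```

```bash
python3 p.py 0.6563 -0.0303 0.105 60; python3 - <<'E'
from h import *
S=cam("side")
cv2.imwrite("pics/k.png",cv2.resize(S["img"][230:370,150:320],None,fx=4.5,fy=4.2))
E
```

```text
t 24.35 pos [ 0.4328 -0.3153  0.1118] yaw -12.0 w 47.9 F [ 0.88  0.27 -0.52]
xyz [159.1, -325.3, 8.5] rot [-0.0, -0.3, -72.0]
```

View pics/k.png

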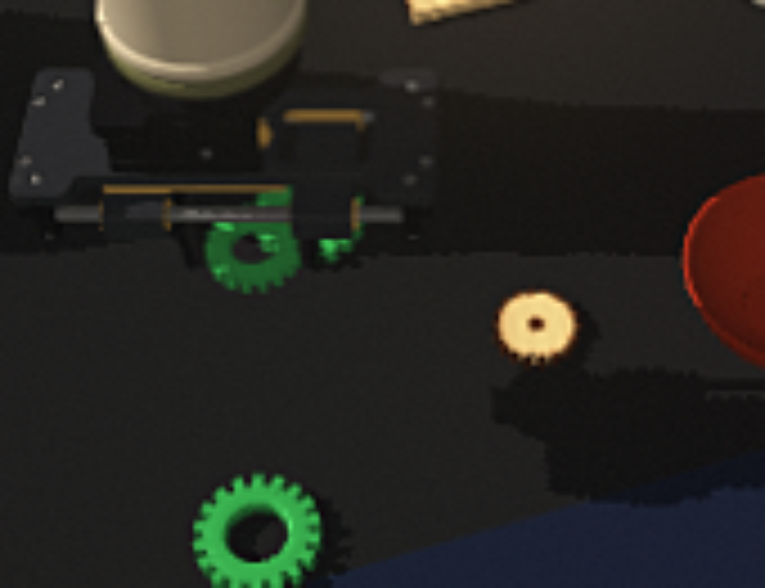

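The gear hangs level in the jaws at (252,248). I carry on to the post.

Call:
apply_moves --increments '[{"grip":150,"xyz":[27,-54,4],"rotation":[0,0,-10]},{"grip":150,"xyz":[53,-108,5],"rotation":[0,0,-20]},{"grip":150,"xyz":[80,-162,6],"rotation":[0,0,-30]},{"grip":150,"xyz":[106,-216,7],"rotation":[0,0,-40]},{"grip":150,"xyz":[130,-265,8],"rotation":[0,0,-50]}]'

```text
time: 25.02
ee_pos: [0.6169, -0.0816, 0.1069]
eef_rot: [0.945, 0.328, 0.003, 0.0]
ft_force: [0.8, -0.3, -0.2]
width: 0.0477
```

```bash
python3 p.py 0.6563 -0.0303 0.09 60
```

```text
t 25.02 pos [ 0.6169 -0.0816  0.1069] yaw 38.3 w 47.7 F [ 0.82 -0.34 -0.23]
xyz [62.6, -15.8, 17.2] rot [0.2, -0.3, -21.7]
```

Call:
apply_moves --increments '[{"grip":150,"xyz":[30,-8,5],"rotation":[0,0,-10]},{"grip":150,"xyz":[55,-14,10],"rotation":[0,0,-18]},{"grip":150,"xyz":[62.5,-16,17],"rotation":[0,0,-21.7]},{"grip":150,"xyz":[62.5,-16,17],"rotation":[0,0,-21.7]},{"grip":150,"xyz":[62.5,-16,17],"rotation":[0,0,-21.7]}]'

```text
time: 25.65
ee_pos: [0.6558, -0.0312, 0.0907]
eef_rot: [0.867, 0.499, 0.003, 0.001]
ft_force: [0.4, -0.6, 0.4]
width: 0.0477
```

```bash
sleep 0; python3 - <<'E'
from h import *
S=cam("side");cam("side");S=cam("side")
cv2.imwrite("pics/l.png",cv2.resize(S["img"][150:245,205:320],None,fx=6,fy=6,interpolation=cv2.INTER_CUBIC))
hsv=cv2.cvtColor(S["img"],cv2.COLOR_BGR2HSV); m=cv2.inRange(hsv,(45,120,40),(80,255,255)); m[245:]=0
v,u=np.nonzero(m); P=depth_pts(S,np.c_[u,v]); print(len(u),P.mean(0),np.median(P,0),P.min(0),P.max(0))
E
python3 p.py 0.6563 -0.0303 0.055 60
```

```text
17 [ 0.67376448 -0.03104101  0.09766075] [ 0.67038298 -0.04084945  0.11087388] [ 0.66543377 -0.05190742 -0.00080635] [0.70238723 0.05640191 0.11362396]
t 25.8 pos [ 0.656  -0.0309  0.0908] yaw 59.9 w 47.8 F [ 0.77 -1.36 -1.31]
xyz [0.5, -0.3, 35.8] rot [0.3, -0.3, -0.1]
```

View pics/l.png

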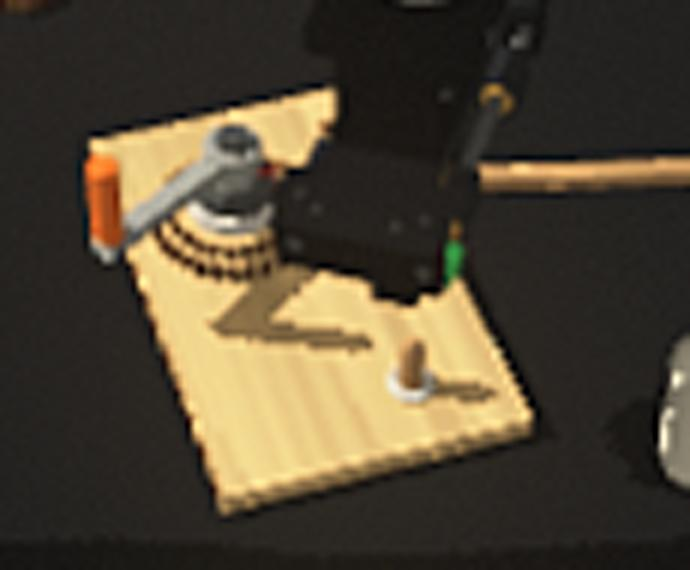

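The lever stands back at (105,205) and the post is free at (412,370). The gear is mostly hidden by the gripper. I descend with force checks.

Call:
apply_moves --increments '[{"grip":150,"xyz":[0.5,-0.3,12],"rotation":[0.3,-0.3,0]},{"grip":150,"xyz":[0.5,-0.3,25],"rotation":[0.3,-0.3,0]},{"grip":150,"xyz":[0.5,-0.3,40],"rotation":[0.3,-0.3,0]},{"grip":150,"xyz":[0.5,-0.3,55],"rotation":[0.3,-0.3,0]},{"grip":150,"xyz":[0.5,-0.3,55],"rotation":[0.3,-0.3,0]}]'

```text
time: 26.42
ee_pos: [0.6553, -0.0302, 0.0339]
eef_rot: [0.866, 0.499, -0.001, -0.001]
ft_force: [-0.4, 0.6, 0.1]
width: 0.0479
```

```bash
python3 p.py 0.6563 -0.0303 0.002 60;python3 - <<'E'
from h import *
S=cam("side")
cv2.imwrite("pics/l.png",cv2.resize(S["img"][150:245,205:320],None,fx=6,fy=6,interpolation=cv2.INTER_CUBIC))
E
```

```text
t 26.43 pos [ 0.6553 -0.0302  0.0339] yaw 59.9 w 47.9 F [-0.42  0.55  0.12]
xyz [0.5, 1.0, 31.9] rot [-0.1, 0.1, -0.1]
```

View pics/l.png

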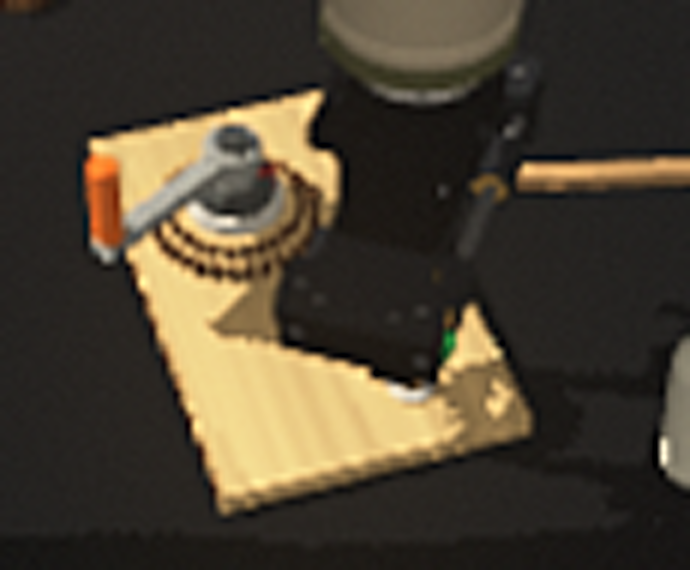

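Call:
apply_moves --increments '[{"grip":150,"xyz":[0.5,0.7,6],"rotation":[0,0,0]},{"grip":150,"xyz":[0.5,0.7,12],"rotation":[0,0,0]},{"grip":150,"xyz":[0.5,0.7,15],"rotation":[0,0,0]},{"grip":150,"xyz":[0.5,0.7,15],"rotation":[0,0,0]}]'

```text
time: 26.98
ee_pos: [0.6567, -0.0303, 0.0198]
eef_rot: [0.866, 0.499, -0.001, -0.0]
ft_force: [-0.4, 0.6, -0.3]
width: 0.0478
```

```bash
python3 p.py 0.6563 -0.0303 0.002 60
```

```text
t 26.98 pos [ 0.6567 -0.0303  0.0198] yaw 59.9 w 47.8 F [-0.36  0.58 -0.33]
xyz [-0.2, -0.3, 17.8] rot [-0.1, 0.1, -0.1]
```

Call:
apply_moves --increments '[{"grip":150,"xyz":[0,0,6],"rotation":[0,0,0]},{"grip":150,"xyz":[0,0,12],"rotation":[0,0,0]},{"grip":150,"xyz":[0,0,17],"rotation":[0,0,0]},{"grip":150,"xyz":[0,0,18],"rotation":[0,0,0]},{"grip":150,"xyz":[0,0,18],"rotation":[0,0,0]}]'

```text
time: 27.6
ee_pos: [0.6567, -0.0303, 0.0018]
eef_rot: [0.866, 0.499, -0.001, -0.0]
ft_force: [-0.5, 0.5, -0.8]
width: 0.0477
```

```bash
python3 p.py 0.6563 -0.0303 0.0005 60
```

```text
t 27.6 pos [ 0.6567 -0.0303  0.0018] yaw 59.9 w 47.7 F [-0.48  0.49 -0.81]
xyz [-0.2, -0.3, 1.3] rot [-0.1, 0.1, -0.1]
```

Underside is now about 1.5 mm above the plate. I lower 1 mm and release.

Call:
apply_moves --increments '[{"grip":150,"xyz":[0,0,1],"rotation":[0,0,0]},{"grip":100,"xyz":[0,0,1],"rotation":[0,0,0]},{"grip":70,"xyz":[0,0,1],"rotation":[0,0,0]},{"grip":50,"xyz":[0,0,1],"rotation":[0,0,0]},{"grip":50,"xyz":[0,0,1],"rotation":[0,0,0]}]'

```text
time: 28.22
ee_pos: [0.6567, -0.0303, 0.0008]
eef_rot: [0.866, 0.499, -0.001, -0.0]
ft_force: [0.1, 0.1, 0.1]
width: 0.0682
```

Call:
apply_moves --increments '[{"grip":40,"xyz":[0,0,0],"rotation":[0,0,0]},{"grip":40,"xyz":[0,0,-15],"rotation":[0,0,0]},{"grip":40,"xyz":[0,0,-50],"rotation":[0,0,0]},{"grip":40,"xyz":[0,0,-100],"rotation":[0,0,0]},{"grip":40,"xyz":[0,0,-150],"rotation":[0,0,0]}]'

```text
time: 28.85
ee_pos: [0.6569, -0.0304, 0.1535]
eef_rot: [0.866, 0.499, -0.0, 0.0]
ft_force: [0.8, 0.5, -0.8]
width: 0.0734
```

```bash
python3 p.py 0.5 -0.2 0.2 60
```

```text
t 28.85 pos [ 0.6569 -0.0304  0.1535] yaw 59.9 w 73.4 F [ 0.75  0.49 -0.76]
xyz [-225.4, -50.7, -46.3] rot [-0.0, 0.1, -0.1]
```

I move aside for a clear view.

Call:
apply_moves --increments '[{"grip":40,"xyz":[-225,-50,-46],"rotation":[0,0,0]},{"grip":40,"xyz":[-225,-50,-46],"rotation":[0,0,0]},{"grip":40,"xyz":[-225,-50,-46],"rotation":[0,0,0]},{"grip":40,"xyz":[-225,-50,-46],"rotation":[0,0,0]},{"grip":40,"xyz":[-225,-50,-46],"rotation":[0,0,0]}]'

```text
time: 29.48
ee_pos: [0.4989, -0.204, 0.2021]
eef_rot: [0.868, 0.496, 0.001, 0.001]
ft_force: [-0.2, 0.1, -0.4]
width: 0.0734
```

```bash
python3 - <<'E'
from h import *
S=cam("side");T=cam("top")
a=cv2.resize(S["img"][150:245,205:305],(400,380),interpolation=cv2.INTER_CUBIC);b=cv2.resize(T["img"][145:240,205:305],(400,380),interpolation=cv2.INTER_CUBIC)
cv2.imwrite("pics/m.png",np.hstack([a,b])); cv2.imwrite("pics/top_end.png",T["img"])
for n,c in(("s",S),("t",T)):
    hsv=cv2.cvtColor(c["img"],cv2.COLOR_BGR2HSV); m=cv2.inRange(hsv,(45,100,40),(80,255,255))
    for k in cv2.findContours(m,cv2.RETR_EXTERNAL,cv2.CHAIN_APPROX_NONE)[0]:
        if cv2.contourArea(k)<30: continue
        uv=k.reshape(-1,2); P=onplane(c,uv,.021)[:,:2].astype(np.float32); o,rad=cv2.minEnclosingCircle(P)
        mm=np.zeros_like(m);cv2.drawContours(mm,[k],-1,255,-1);v,u=np.nonzero(mm&m);D=depth_pts(c,np.c_[u,v])
        print(n,np.round(o,4),round(rad*2e3,1),"z med",np.median(D[:,2]).round(4))
        if np.median(D[:,2])>.014:
            A=np.c_[D[:,:2]-D[:,:2].mean(0),np.ones(len(D))];co=np.linalg.lstsq(A,D[:,2],rcond=None)[0];print("tilt",co)
E
```

```text
s [ 0.4088 -0.4258] 70.2 z med 0.0125
s [ 0.4609 -0.2343] 70.9 z med 0.0118
s [ 0.6545 -0.0342] 51.9 z med 0.0215
tilt [-0.02396925  0.09216277  0.02055925]
t [ 0.4642 -0.2225] 67.5 z med 0.0126
t [ 0.6567 -0.0308] 46.7 z med 0.022
tilt [-0.02189036  0.05960203  0.02086807]
```

View pics/m.png

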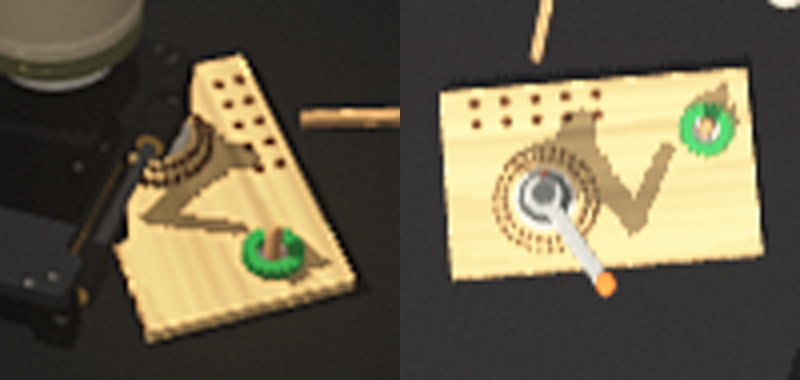

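View pics/top_end.png

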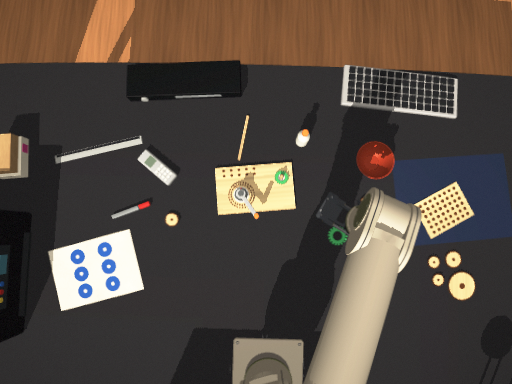

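The green gear sits around the post, at (275,250) in the side crop and (707,128) in the top crop. The lever is back at (605,285) and the bystanders look unmoved. I check tilt and stripe more carefully.

```bash
python3 - <<'E'
from h import *
import pickle
Z=[]
for i in range(6):
  T=cam("top"); hsv=cv2.cvtColor(T["img"],cv2.COLOR_BGR2HSV); m=cv2.inRange(hsv,(45,100,40),(80,255,255)); m[:150]=0;m[200:]=0;m=cv2.erode(m,np.ones((2,2)))
  v,u=np.nonzero(m);D=depth_pts(T,np.c_[u,v]);rr=np.hypot(D[:,0]-.6567,D[:,1]+.0305);Z.append(D[(rr>.013)&(rr<.021)&(D[:,2]<.03)])
D=np.vstack(Z);A=np.c_[D[:,:2]-[.6567,-.0305],np.ones(len(D))];from scipy.optimize import least_squares as ls
s=ls(lambda q:A@q-D[:,2],[0,0,.02],loss="soft_l1",f_scale=.001);print(len(D),s.x)
T0=pickle.load(open("top0.pkl","rb"))
for n,c in(("start",T0),("now",T)):
    im=c["img"][178:205,228:255].astype(int); w=np.clip(im[:,:,2]-im[:,:,:2].max(2)-40,0,None).astype(float)
    w[16:]=0
    v,u=np.mgrid[178:205,228:255]; print(n,"stripe",(u*w).sum()/w.sum(),(v*w).sum()/w.sum(),w.sum())
s=r.read_state();print(s["time"],s["ee_pos"],s["ft_force"])
E
```

```text
285 [-0.01616131  0.03998484  0.02242897]
start stripe 235.45569620253164 187.81645569620252 158.0
now stripe 235.31578947368422 187.77631578947367 152.0
29.875 [ 0.50118919 -0.19926149  0.19941639] [-0.49612678 -0.51703123  0.3811112 ]
```

```bash
python3 -c "
from h import *
print(r.close_job())"
```

```text
the job is handed in; nothing more can be done
None
```

The clamp check is done and handed in at about 30 s of the 72 s allowed. I don't have the verdict; `close_job` reports none.

- **Clamp test:** I swung the lever clockwise until it bit. I held a mean of 11.7 N (readings 10.5–13.0 N) square to the lever for about 1.7 s. The force had already been above about 9 N for roughly 2 s before that.
- **Swing back:** I returned the lever to within about 2° of where it stood, roughly 0.6 rad back from the bite.
- **Gear:** I put the 48 mm green gear over the post.

**Last checks**
- **Gear position:** the top view puts its centre about 1 mm from the post axis, and the side view about 4 mm. The side figure ran several mm toward −y on the other gears too. Depth gives its top at 21–22 mm, so it lies on the plate.
- **Gear tilt:** a careful fit from the top view gives about 0.04 rad. The rougher first fits gave 0.06–0.09 rad, disturbed by the post and edges, but still under the 0.1 rad limit.
- **Red stripe:** it shifted 0.15 px (about 0.5 mm), within what I can measure.
- **Bystanders:** they look unmoved in the final top view, except the second plain gear, which the arm hid; it was still in place in the last side picture of it. I did not measure them to the millimetre.

**What disagreed:** depth showed the fingers about 20 mm higher than the stated tool geometry. My first attempt to grip the gear therefore closed above it without touching it. I lowered the gripper using the depth image and gripped the gear at 48 mm. The robot was clear of everything at hand-in.

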